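# Take the carded spare blade off its display peg

### The job

Take the carded spare blade off the display peg: lift its hang slot over the peg's upturned tip as you slide it off, feeling for the tip, because the wire is bent up or down and must never be loaded with more than about 15 newtons. Then lower the card gently, foot first, into the slot of the timber block until it stands on the bottom of the slot, and let go. Leave the two ink pots and the tape roll where they are.

Things in the scene. Friction and masses are not known exactly. Their poses are not given: they have to be found in the camera images.
- stand: Grey steel display stand, fixed. Base plate 120 x 100 x 10 mm, a 20 x 30 mm post 62 to 82 mm behind the card, 150 mm high, and a level dark sleeve (16 mm across) from it that ends 12 mm behind the card; nothing stands higher. Origin on the table straight below where the card hangs; the peg points along its -x, z up. It carries the steel wire peg.
- peg_station (a point): Point on the wire's axis where the card hangs, 140 mm above the table; axes as the stand's. The wire, 6 mm thick, runs 100 mm from here along -x, then turns up: the tip's top is 10 mm above the wire's top. At this point the wire is bent up or down by up to 0.14 rad, so the tip is up to 14 mm higher or lower than level; this is not measured. Loads well above 15 N bend it more.
- pack: The carded spare blade on the peg: stiff white backing with orange header, 8 mm thick (x), 70 mm wide (y), 134 mm high (z), about 0.12 kg. Origin at the centre of its lower edge; z up, -x its front, facing the tip. A clear blister with a black blade, 44 to 66 mm above the foot, stands 6.5 mm proud of the front. The header, 94 to 134 mm above the foot, is plain: pinch it from above.
- pack_center (a point): Centre of the card, 67 mm above its foot; axes as pack.
- pack_slot (a point): Middle of the upper edge of the hang slot, 94 mm above the card's foot; it rests on the wire's top at the start. The slot goes through along x, 26 mm wide and 19 mm high (75 to 94 mm above the foot), upper and lower edges rounded. At the upturned tip the wire takes up 16 mm of height, so the slot passes it with 3 mm to spare.
- pack_foot (a point): Centre of the card's lower edge.
- holder: Light timber block fixed to the table, 60 mm (x) by 110 mm (y) by 45 mm high, with one upright slot 14 mm (x) by 78 mm (y), 35 mm deep, its floor 10 mm above the table, the mouth chamfered by 3 mm. Origin at the centre of its underside. The card may stand in it either way round.
- holder_hole0 (a point): Centre of the slot's mouth, on top of the timber block, 45 mm above the table; axes as the block's.
- ink_red: Ink pot with a red lid, 60 mm across, 58 mm high, loose; origin at the centre of its underside. Leave alone.
- ink_purple: Ink pot with a purple lid, 63 mm across, 58 mm high, loose; origin at the centre of its underside. Leave alone.
- tape_roll: Roll of beige masking tape lying flat, 92 mm across, 24 mm high, loose; origin at the centre of its underside. Leave alone.

How it is judged:
On the way:
1. the card has been slid off the peg, past the tip, and touches the stand no more (x of pack_slot in the frame of peg_station below -0.111 m and contact force between pack and stand below 0.1 N), for 0.1 s.
At the end, for the whole second after the job is handed in: The card stands foot down in the timber block's slot: foot within 5 mm of the slot's floor and 12 mm of its centre, in line with the slot within 0.2 rad, leaning at most 0.3 rad, at rest and released (z of pack_foot in the frame of holder below 0.015 m and horizontal distance between pack_foot and holder_hole0 below 0.012 m and angle between the y axis of pack and the y axis of holder, either way round below 0.2 rad and angle between pack's own z axis and vertical below 0.3 rad and linear speed of pack below 0.02 m/s and contact force between the fingers and pack below 0.1 N); the robot touches nothing.
It fails at once if the stand or its peg is loaded with more than 15 N (contact force between anything else and stand above 15 N).
It fails at once if the card is rammed or dropped into the timber block (over 35 N) (contact force between pack and holder above 35 N).
It fails at once if the red ink pot is moved more than 15 mm (distance of ink_red from where it was at the start of the episode above 0.015 m).
It fails at once if the purple ink pot is moved more than 15 mm (distance of ink_purple from where it was at the start of the episode above 0.015 m).
It fails at once if the tape roll is moved more than 15 mm (distance of tape_roll from where it was at the start of the episode above 0.015 m).
It also fails if it takes over 72 s, if anything falls off the work surface, if the arm or the gripper's body presses on something with over 40 N, if the wrist force passes 120 N, or if a joint passes its speed limit or range.

### The arm

A 7-joint arm with a two-finger parallel gripper is mounted at the origin on the work surface; the furniture and walls round the work are solid. World frame = base frame: x ahead of the robot, y to its left, z up, the work surface at z = 0. Lengths are in m, angles in rad, forces in N, time in s.
With the tool pointing down it reaches from about 0.425 to 0.95 m from the base axis. Payload 4.7 kg.
Tool frame: the origin (TCP) lies at the very end of the fingers, on their centre line; the grasp point (between the pads) lies 19 mm behind it; x points along the fingers, z is the direction in which the jaws open and shut, and the axes are right-handed (so a half turn about x gives the same grasp; the last joint's range is limited). The gripper opens to 85 mm and grips with 20 to 120 N. Pads are 22 mm wide; open, the fingers measure 114 mm over their backs; the gripper's body (76 mm by 85 mm) begins 54 mm behind the grasp point. The pads swing forward as they close: fully open they stand 13 mm farther back than shut.
Start: joints at [1.296, 0.469, -0.049, 1.532, 0.024, 1.141, -0.082], TCP at [0.164, -0.655, 0.192] pointing down, gripper open.
Joint ranges: [-2.59, 2.59], [-0.33, 1.99], [-1.39, 1.29], [0.1, 2.45], [-1.04, 4.18], [0.21, 1.99], [-2.66, 2.66]. Speed limits (rad/s): [2.57, 2.57, 3.14, 3.14, 3.14, 3.14, 3.14].

### API

Orientations are given as a unit quaternion [w, x, y, z].
In Python, from cell import bot gives the robot as it stands.
- The arm moves only by the tool servo_tool, never from a script. Its argument "rows" is a list of rows, each a list of 7 numbers: the shift along the tool's x, y, z in mm, then the turn, a rotation vector about the tool's x, y, z in degrees, then the opening, from 0 (shut) to 1 (fully open). In form: [[tx, ty, tz, ax, ay, az, fingers], ...]. A call has 1 to 5 rows; each row shifts and turns the pose as measured when the row begins, along the tool's axes as they then stand; what a row does not reach is not made up. A row lasts 1/8 s, in which the tool goes at most 62.5 mm and 10.7 degrees, less where a joint would pass 70% of its speed; a pose out of reach is approached as far as the arm can. A call with a gripper value outside its range is refused whole. The fingers move at their own pace and stop on an object; "force" is the grip in N (left out, the last holds). Time passes only in rows, so rows that do not move let the fingers close. It gives the time, the measured TCP pose, the force and the opening at its end, in the units of the state.
- bot.get_obs(): the state, without advancing time (a new reading comes with each control period).
- bot.snapshot(name): name is "side" or "top" or "wrist"; returns a dict with "image" (480x640x3 uint8, red, green, blue), "camera_matrix" (3x3 intrinsics, pixels), "rvec" (rotation vector, rad) and "tvec" (3), from world to camera coordinates, as OpenCV has them. Camera axes: x right, y down, z forward; pixel columns grow to the right and rows downward; lengths in m; the calibration is good to about 2 mm. The wrist camera is an equidistant fisheye: a pixel r from the principal point sees the ray r / f radians off the axis. A picture is of the moment at which its call begins. There is no depth.
- bot.job_done(): hands the job in, once; it reports no verdict.
Trained networks look in a picture, given as the dict that the camera call returned (one of the last four; its "shot" number tells which), for a name from the list of things; names that differ only in an ending like _2 or _b are one class to them, and where a whole thing is asked for, a point or a joint stands for the part that bears it (a point fixed in the world has none). Each returns a list of dicts, best first, with "confidence" (0 to 1); they miss things now and then, are a little off and sometimes report something else, mostly with a low value. They report only what shows in the picture. A call takes as long as a camera call.
- bot.search_frame(picture, target): "location" ([column, row] in pixels, amid what is visible of it).
- bot.tip_of(picture, target): "location" ([column, row] in pixels: a listed point, or the origin of a listed thing).
The state is a dict: "time_s": time; "joint_pos": joint angles; "joint_velocities": joint speeds; "joint_efforts": joint torques, N m; "tool_pos": TCP position; "tcp_rot": TCP orientation; "force": force on the tool from outside, world axes, zero at the start; "moment": the same for the moment, N m; "finger_gap": opening from 0.0 (shut) to 1.0 (fully open).
Only numpy, scipy, OpenCV 4.12 (cv2) and the standard library are available. Lean on these libraries where they do the work, as an engineer would, in place of code of your own. Each camera call takes 0.05 s, during which the arm holds its last target.

## Working session

There is one attempt and no reset: what is moved stays moved. The work goes in short steps, Python scripts to look and compute and a tool call to move; the robot and the scene stay as the last step left them, time stands still between calls to the robot, and variables do not carry over. Pictures are saved under pics/ and viewed, and the job is handed in when it is done.

Besides the shell and the picture viewer there is one more tool, called after ">>>" by a JSON object that holds its "api" and its "payload", one argument or row to a line. servo_tool: Moves the arm, as the interface text tells. Its arguments: {"type":"object","properties":{"rows":{"type":"array","items":{"type":"array","items":{"type":"number"}}},"force":{"type":"number"}},"required":["rows"]}

```bash
mkdir -p pics; ls; python3 - <<'E'
from cell import bot
import cv2,pickle
o=bot.get_obs(); print(o)
for n in ["side","top","wrist"]:
    s=bot.snapshot(n); cv2.imwrite(f"pics/{n}0.png",s["image"][:,:,::-1]); pickle.dump(s,open(f"{n}0.pkl","wb"))
    print(n,s["camera_matrix"].tolist(),s["rvec"],s["tvec"],s["shot"])
    for t in ["stand","peg_station","pack","pack_slot","pack_foot","holder","holder_hole0","ink_red","ink_purple","tape_roll"]:
        r=bot.tip_of(s,t); print(t,[(x["location"],round(x["confidence"],2)) for x in r[:2]])
print(bot.get_obs()["time_s"])
E
```

```text
pics
{'time_s': 0.0, 'joint_pos': array([ 1.29611054,  0.46945198, -0.0485995 ,  1.53371788,  0.02406339,
        1.1410376 , -0.0823238 ]), 'joint_velocities': array([ 1.21377418e-03, -6.75008605e-04,  2.09055500e-03, -5.03967666e-05,
       -3.86889673e-04,  8.24419823e-05, -6.42974372e-04]), 'joint_efforts': array([-1.63207073e-04, -5.10305214e+01, -4.63722157e-02, -2.37714154e+01,
        1.07892766e-02,  7.33374269e-03,  1.44608873e-05]), 'tool_pos': array([ 0.16409179, -0.65403978,  0.19094429]), 'tcp_rot': array([ 0.55694491,  0.43536756,  0.55809523, -0.43450796]), 'force': array([-0.69495106,  0.53372652, -0.35709783]), 'moment': array([-0.02682146, -0.03287856,  0.00231996]), 'finger_gap': 1.003694980894666}
side [[486.43737197522677, 0.0, 325.85847906027], [0.0, 486.43737197522677, 237.30524616575286], [0.0, 0.0, 1.0]] [ 0.33977177 -2.57036384  1.49780327] [0.52216957 0.21570276 0.98901776] 1
stand [([330.3, 264.3], 0.8), ([289.6, 332.1], 0.55)]
peg_station [([325.2, 219.6], 0.68)]
pack [([330.4, 250.4], 0.68), ([328.7, 219.1], 0.57)]
pack_slot [([329.3, 213.2], 0.94)]
pac
[... 483 characters left out ...]
tation [([364.0, 218.9], 0.84), ([283.5, 298.0], 0.48)]
pack [([359.8, 225.9], 0.87), ([364.3, 221.4], 0.58)]
pack_slot [([364.9, 222.2], 0.84)]
pack_foot [([358.6, 225.2], 0.65)]
holder [([214.3, 227.3], 0.78), ([204.2, 223.9], 0.43)]
holder_hole0 [([207.7, 224.4], 0.72)]
ink_red [([282.3, 299.6], 0.73)]
ink_purple [([290.0, 198.4], 0.79)]
tape_roll [([453.4, 299.3], 0.59)]
wrist [[371.64829954431775, 0.0, 317.04197824465706], [0.0, 371.64829954431775, 240.49654005659363], [0.0, 0.0, 1.0]] [-2.30437782  1.79758162  0.24076799] [-0.67558768 -0.03350375  0.37848915] 3
stand []
peg_station []
pack []
pack_slot []
pack_foot []
holder []
holder_hole0 []
ink_red []
ink_purple []
tape_roll []
1.65
```

View pics/side0.png

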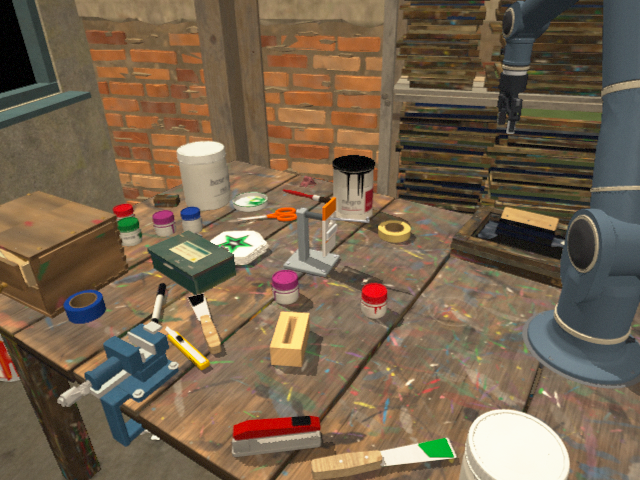

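View pics/top0.png

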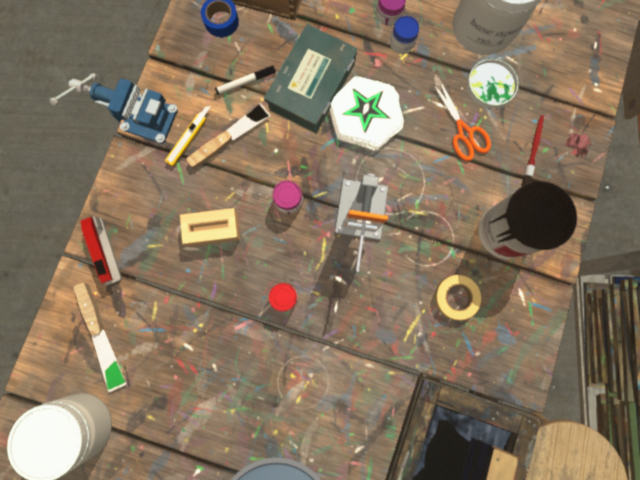

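View pics/wrist0.png

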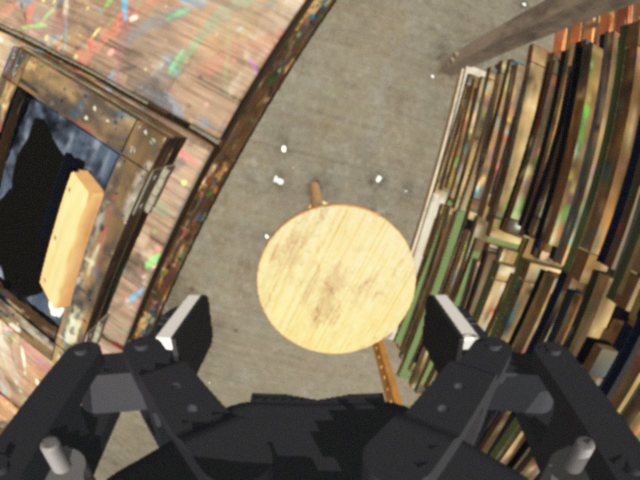

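```bash
cat > h.py <<'E'
import numpy as np,cv2,pickle
from scipy.spatial.transform import Rotation as R
def ray(s,uv):
    K=s["camera_matrix"]; Rm=cv2.Rodrigues(np.array(s["rvec"],float))[0]; t=np.array(s["tvec"],float).ravel()
    d=np.linalg.inv(K)@np.array([uv[0],uv[1],1.]); return -Rm.T@t, Rm.T@d
def atz(s,uv,z):
    c,d=ray(s,uv); return c+d*(z-c[2])/d[2]
def proj(s,P):
    P=np.atleast_2d(np.array(P,float)); return cv2.projectPoints(P.reshape(-1,1,3),np.array(s["rvec"],float),np.array(s["tvec"],float),s["camera_matrix"],None)[0].reshape(-1,2)
def tri(a,ua,b,ub):
    c1,d1=ray(a,ua);c2,d2=ray(b,ub)
    k=np.linalg.lstsq(np.c_[d1,-d2],c2-c1,rcond=None)[0]; p,q=c1+k[0]*d1,c2+k[1]*d2
    return (p+q)/2,np.linalg.norm(p-q)
def ld(n): return pickle.load(open(n+".pkl","rb"))
E
python3 - <<'E'
from h import *
s,t=ld("side0"),ld("top0")
print("cams",ray(s,(320,240))[0],ray(t,(320,240))[0])
for n,z,uv in [("hole",.045,(207.7,224.4)),("red",.058,(282.5,297)),("purple",.058,(287,195)),("tape",.024,(459,297)),("tape",.012,(453.4,299.3))]: print(n,atz(t,uv,z))
for a in [((329.3,213.2),(364.9,222.2)),((325.2,219.6),(364,218.9))]: print(tri(s,a[0],t,a[1]))
for im,n,(x,y,w,h) in [(s,"a",(280,180,80,110)),(t,"b",(320,165,80,110)),(t,"c",(170,195,80,60)),(s,"d",(260,300,60,70))]:
    c=im["image"][y:y+h,x:x+w,::-1]; k=min(800/w,600/h); k=int(k)
    cv2.imwrite(f"pics/crop_{n}.png",cv2.resize(c,None,fx=k,fy=k,interpolation=cv2.INTER_CUBIC)); print(n,k)
E
```

```text
cams [0.29279638 0.8650119  0.68071253] [ 0.40324575 -0.07409905  0.9810491 ]
hole [0.5757419  0.15677746 0.045     ]
red [ 0.43195434 -0.00216659  0.058     ]
purple [ 0.63882092 -0.00324694  0.058     ]
tape [ 0.44152178 -0.3630995   0.024     ]
tape [ 0.43695177 -0.35483256  0.012     ]
(array([ 0.57099965, -0.15383926,  0.15114397]), np.float64(0.005610948913213393))
(array([ 0.58129198, -0.15384756,  0.13229799]), np.float64(0.0062141035254404415))
a 5
b 5
c 10
d 8
```

View pics/crop_a.png

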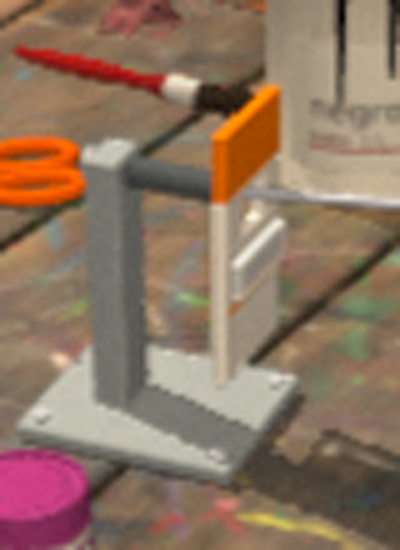

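View pics/crop_b.png

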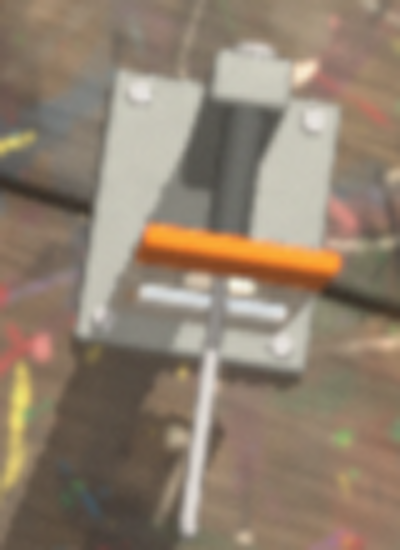

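View pics/crop_c.png

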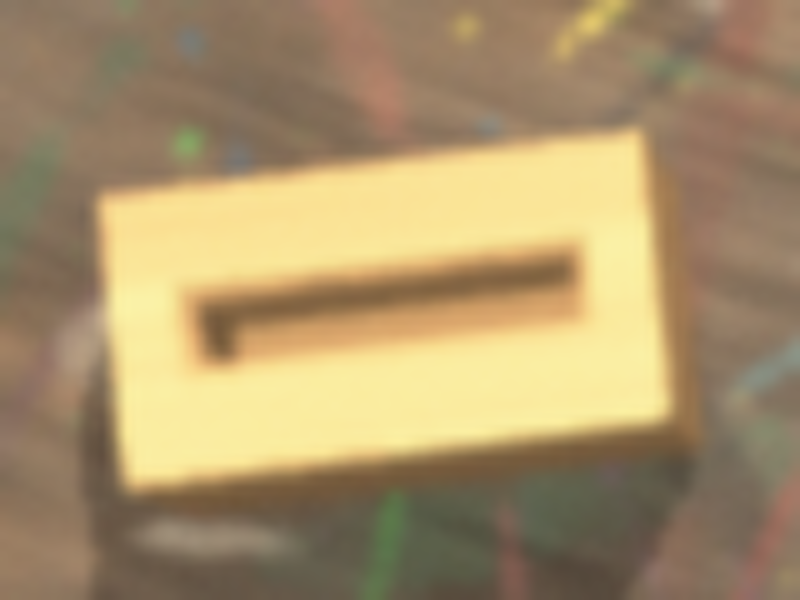

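View pics/crop_d.png

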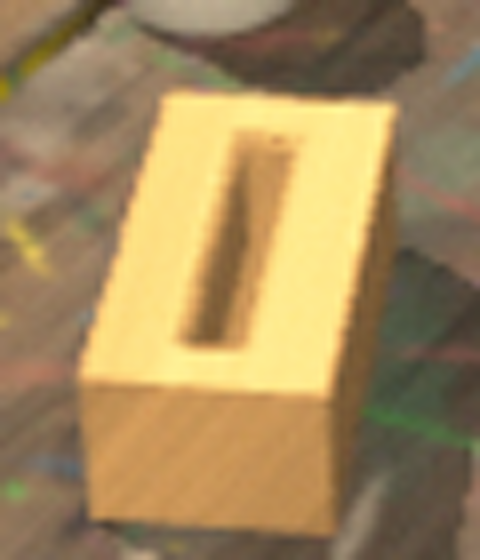

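```bash
python3 - <<'E'
from h import *
s,t=ld("side0"),ld("top0")
for im,n,(x,y,w,h) in [(s,"e",(310,185,80,60)),(t,"f",(330,200,80,75))]:
    c=im["image"][y:y+h,x:x+w,::-1]; k=int(min(800/w,600/h))
    cv2.imwrite(f"pics/crop_{n}.png",cv2.resize(c,None,fx=k,fy=k,interpolation=cv2.INTER_CUBIC)); print(n,k)
E
```

```text
e 10
f 8
```

View pics/crop_e.png

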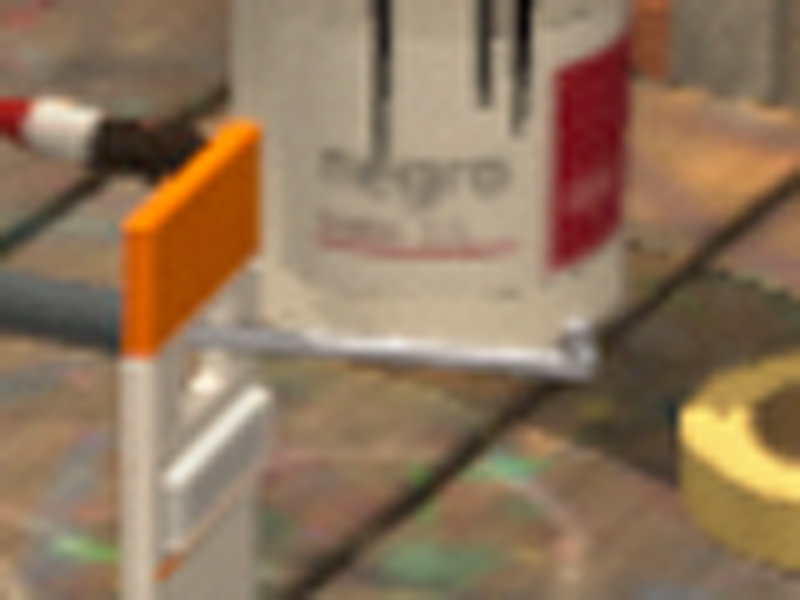

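View pics/crop_f.png

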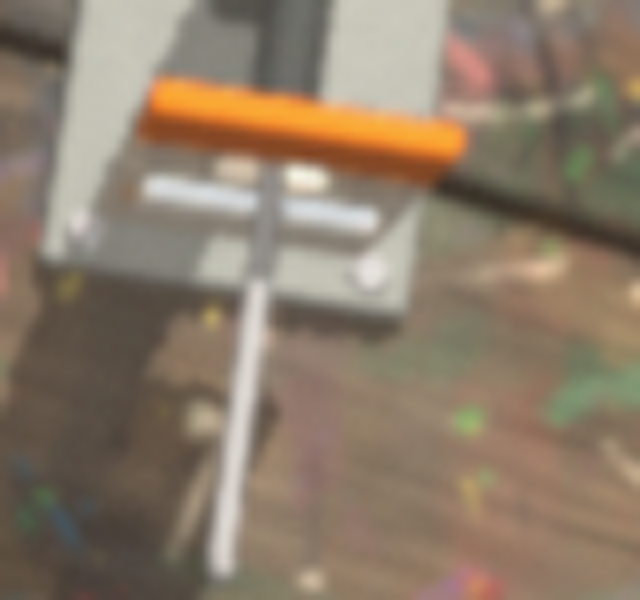

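```bash
cat > fit.py <<'E'
from h import *
from scipy.optimize import least_squares
s,t=ld("side0"),ld("top0")
def cr(u,v,x,y,k): return np.array([x+(u+.5)/k-.5,y+(v+.5)/k-.5])
e=lambda u,v:cr(u,v,310,185,10)
f=lambda u,v:cr(u,v,330,200,8)
a=lambda u,v:cr(u,v,280,180,5); b=lambda u,v:cr(u,v,320,165,5)
H=.004;W=.035
pts=[(s,(H,W,.043),e(122,228)),(s,(-H,W,.043),e(150,237)),(s,(-H,-W,.043),e(263,124)),(s,(-H,W,.003),e(156,350)),(s,(-H,-W,.003),e(261,250)),(s,(H,W,.003),e(122,357)),
 (t,(H,W,.043),f(155,78)),(t,(H,-W,.043),f(470,122)),(t,(-H,W,.003),f(140,139)),(t,(-H,-W,.003),f(442,184)),
 (s,(H,W,-.091),a(213,377)),
 ]
def M(p): return R.from_euler("z",p[3]),np.array(p[:3])
def wire(p,bd,q): 
    # bend: rotate about y ; -x dir goes up for bd>0
    c,sn=np.cos(bd),np.sin(bd); x,y,z=q
    return (x*c+z*sn*1.0, y, z*c - x*sn)
wp=[(s,(-.100,0,.013),e(578,320)),(s,(-.103,0,-.003),e(597,374)),(t,(-.103,0,.011),f(218,577))]
def res(p,full=False):
    r,o=M(p); out=[]
    for im,q,uv in pts: out.append(proj(im,r.apply(q)+o)[0]-uv)
    for im,q,uv in wp: out.append(proj(im,r.apply(wire(p,p[4],q))+o)[0]-uv)
    # base-plate edges loosely not used
    o=np.array(out)
    if full: return o
    return np.r_[o.ravel(),(p[2]-.14)/.001]
so=least_squares(res,[.575,-.154,.14,0,0],loss="soft_l1"); print("peg",so.x,np.degrees(so.x[3])); print(res(so.x,True).round(1).tolist())
c=lambda u,v:cr(u,v,170,195,10); d=lambda u,v:cr(u,v,260,300,8)
hp=[(t,(.03,.055),c(100,190)),(t,(.03,-.055),c(643,130)),(t,(-.03,-.055),c(673,417)),(t,(-.03,.055),c(125,493)),
 (t,(.007+.003,.039+.003),c(182,290)),(t,(.010,-.042),c(584,240)),(t,(-.010,-.042),c(587,316)),(t,(-.010,.042),c(195,368)),
 (s,(.03,-.055),d(163,92)),(s,(-.03,-.055),d(398,102)),(s,(-.03,.055),d(332,393)),(s,(.03,.055),d(80,380))]
def rh(p,full=False):
    r=R.from_euler("z",p[2]); o=np.array([p[0],p[1],.045])
    out=np.array([proj(im,r.apply((*q,0))+o)[0]-uv for im,q,uv in hp]); return out if full else out.ravel()
sh=least_squares(rh,[.575,.157,0],loss="soft_l1"); print("holder",sh.x,np.degrees(sh.x[2])); print(rh(sh.x,True).round(1).tolist())
E
python3 fit.py
```

```text
peg [ 0.57629446 -0.15704755  0.14002532 -0.13965295  0.07462424] -8.001524624264592
[[-0.7, -1.0], [-0.3, -1.4], [-0.2, -1.6], [-0.7, 2.5], [0.1, 0.4], [-0.4, 1.2], [0.1, -0.5], [-0.1, 0.5], [-0.1, 0.8], [-0.4, 1.4], [-0.1, 0.0], [-0.1, -0.5], [-0.6, 0.4], [1.5, 0.7]]
holder [0.57338928 0.15593593 0.16288502] 9.33262437586341
[[0.0, 1.3], [-0.4, 0.2], [-0.2, 0.1], [0.2, -0.3], [-0.9, -0.1], [0.2, -0.5], [0.9, 1.4], [-1.3, 1.7], [0.1, -0.8], [-1.1, -0.4], [-0.9, -0.7], [-0.4, -1.1]]
```

```bash
cat >> h.py <<'E'
def Rt(yaw,sgn=1):
    z=sgn*np.array([np.cos(yaw),np.sin(yaw),0]); x=np.array([0,0,-1.]); y=np.cross(z,x); return R.from_matrix(np.c_[x,y,z])
def cur(o): q=o["tcp_rot"]; return np.array(o["tool_pos"]),R.from_quat([q[1],q[2],q[3],q[0]])
def delta(o,P,Rg):
    p,r=cur(o); return r.inv().apply(np.array(P)-p)*1000, np.degrees((r.inv()*Rg).as_rotvec())
def rows(o,P,Rg,n,rotfirst=False):
    p,r=cur(o); P=np.array(P); rv=(r.inv()*Rg).as_rotvec(); out=[]
    for i in range(n):
        ri=r*R.from_rotvec(rv*i/n); out.append([round(v,1) for v in ri.inv().apply((P-p)/n*1000)]+[round(v,1) for v in np.degrees(rv/n)])
    return out
E
python3 - <<'E'
from h import *
from cell import bot
o=bot.get_obs(); p,r=cur(o); print(p,r.as_matrix().round(3).tolist(),o["time_s"])
t=ld("top0"); print("can",atz(t,(542,215),.13),atz(t,(542,215),.2))
for sg in (1,-1): print(sg,delta(o,[.576,-.157,.3],Rt(-.14,sg)))
print(rows(o,[.5,-.3,.36],Rt(-.14,-1),8)); print(rows(o,[.5,-.3,.36],Rt(-.14,1),8))
E
```

```text
[ 0.16428648 -0.65473766  0.1920348 ] [[0.0, 0.97, 0.243], [-0.0, 0.243, -0.97], [-1.0, 0.0, 0.0]] 1.65
can [ 0.59571647 -0.49319819  0.13      ] [ 0.57988548 -0.45872669  0.2       ]
1 (array([-107.9703643 ,  520.44699037, -382.60242314]), array([-6.78973981e+01,  7.10722443e-03,  1.92075352e-04]))
-1 (array([-107.9703643 ,  520.44699037, -382.60242314]), array([ 1.12102602e+02,  2.13492462e-04, -7.89970617e-03]))
[[np.float64(-21.0), np.float64(51.5), np.float64(-32.8), np.float64(14.0), np.float64(0.0), np.float64(-0.0)], [np.float64(-21.0), np.float64(42.0), np.float64(-44.3), np.float64(14.0), np.float64(0.0), np.float64(-0.0)], [np.float64(-21.0), np.float64(30.0), np.float64(-53.1), np.float64(14.0), np.float64(0.0), np.float64(-0.0)], [np.float64(-21.0), np.float64(16.3), np.float64(-58.8), np.float64(14.0), np.float64(0.0), np.float64(-0.0)], [np.float64(-21.0), np.float64(1.5), np.float64(-61.0), np.float64(14.0), np.float64(0.0), np.float64(-0.0)], [np.float64(-21.0), np.float64(-13.3), np.float64(-59.6), np.float64(14.0), np.float64(0.0), np.float64(-0.0)], [np.float64(-2
[... 384 characters left out ...]
at64(-8.5), np.float64(0.0), np.float64(0.0)], [np.float64(-21.0), np.float64(58.8), np.float64(-16.3), np.float64(-8.5), np.float64(0.0), np.float64(0.0)], [np.float64(-21.0), np.float64(60.6), np.float64(-7.5), np.float64(-8.5), np.float64(0.0), np.float64(0.0)], [np.float64(-21.0), np.float64(61.0), np.float64(1.5), np.float64(-8.5), np.float64(0.0), np.float64(0.0)], [np.float64(-21.0), np.float64(60.1), np.float64(10.5), np.float64(-8.5), np.float64(0.0), np.float64(0.0)], [np.float64(-21.0), np.float64(57.9), np.float64(19.3), np.float64(-8.5), np.float64(0.0), np.float64(0.0)], [np.float64(-21.0), np.float64(54.4), np.float64(27.6), np.float64(-8.5), np.float64(0.0), np.float64(0.0)]]
```

>>> {"api": "servo_tool", "payload": {
  "rows": [
    [-50,25,-15,-4,0,0,1],
    [-40,52,-33,-8.5,0,0,1],
    [-30,56,-25,-8.5,0,0,1],
    [-21,59,-16,-8.5,0,0,1],
    [-20,60,-8,-8.5,0,0,1]
  ],
  "force": 30
}}

```text
time_s: 2.28
tool_pos: [0.328, -0.4559, 0.3464]
tcp_rot: [0.669, 0.227, 0.671, -0.226]
force: [0.8, -0.4, 0.4]
finger_gap: 0.996
```

```bash
python3 - <<'E'
from h import *
from cell import bot
o=bot.get_obs(); p,r=cur(o); print(p,o["time_s"])
# want to hover in front of the peg: camera view
for r_ in rows(o,[.52,-.155,.33],Rt(-.14,1),6): print([float(v) for v in r_])
E
```

```text
[ 0.32795341 -0.45592192  0.34640342] 2.275
[2.7, 59.3, -5.0, -4.9, -0.0, -0.0]
[2.7, 59.5, 0.1, -4.9, -0.0, -0.0]
[2.7, 59.3, 5.2, -4.9, -0.0, -0.0]
[2.7, 58.6, 10.2, -4.9, -0.0, -0.0]
[2.7, 57.5, 15.2, -4.9, -0.0, -0.0]
[2.7, 56.0, 20.0, -4.9, -0.0, -0.0]
```

>>> {"api": "servo_tool", "payload": {
  "rows": [
    [3,60,-5,-6,0,0,0.6],
    [3,60,0,-6,0,0,0.6],
    [3,60,5,-6,0,0,0.6],
    [3,60,12,-6,0,0,0.6],
    [3,55,18,-6,0,0,0.6]
  ]
}}

```text
time_s: 2.9
tool_pos: [0.4863, -0.1914, 0.3349]
tcp_rot: [0.708, 0.037, 0.704, -0.041]
force: [0.2, 0.3, -0.6]
finger_gap: 0.6
```

>>> {"api": "servo_tool", "payload": {
  "rows": [
    [2,50,20,-2,0,0,0.6],
    [0,0,0,0,0,0,0.6]
  ]
}}

```text
time_s: 3.15
tool_pos: [0.514, -0.1365, 0.3332]
tcp_rot: [0.709, 0.021, 0.705, -0.024]
force: [-0.1, 0.6, 0.0]
finger_gap: 0.6
```

```bash
cat > snap.py <<'E'
import sys
from h import *
from cell import bot
n=sys.argv[1]; 
o=bot.get_obs(); p,r=cur(o)
for c in sys.argv[2:]:
    s=bot.snapshot(c); pickle.dump(s,open(f"{c}{n}.pkl","wb")); cv2.imwrite(f"pics/{c}{n}.png",s["image"][:,:,::-1])
print(p,o["time_s"],"gap",o["finger_gap"],"F",o["force"])
E
python3 snap.py 1 wrist; python3 - <<'E'
from h import *
from cell import bot
o=bot.get_obs()
print(delta(o,[.576,-.157,.2],Rt(-.14)))
E
```

```text
[ 0.51396644 -0.13652054  0.33318653] 3.15 gap 0.5998564662814246 F [-0.1229233   0.60696032  0.00147926]
(array([133.51385067, -12.32426008,  63.17082368]), array([4.07304855, 0.34087541, 0.27671813]))
```

View pics/wrist1.png

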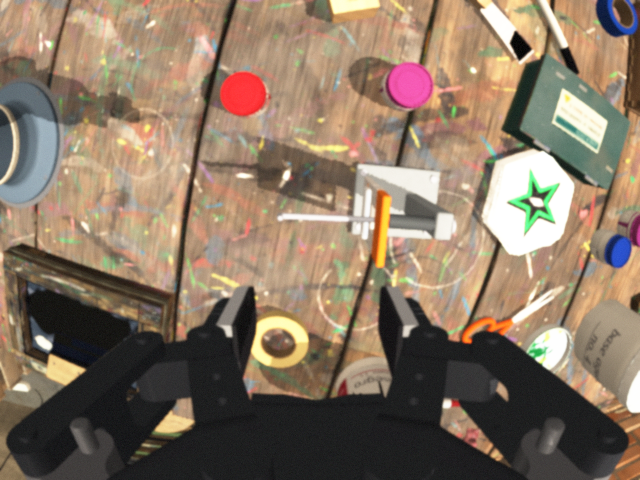

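```bash
cat >> h.py <<'E'
def fproj(s,P):
    P=np.atleast_2d(np.array(P,float)).reshape(-1,1,3)
    return cv2.fisheye.projectPoints(P,np.array(s["rvec"],float).reshape(3,1),np.array(s["tvec"],float).reshape(3,1),s["camera_matrix"],np.zeros(4))[0].reshape(-1,2)
def fatz(s,uv,z):
    n=cv2.fisheye.undistortPoints(np.array(uv,float).reshape(1,1,2),s["camera_matrix"],np.zeros(4)).ravel()
    Rm=cv2.Rodrigues(np.array(s["rvec"],float))[0]; c=-Rm.T@np.array(s["tvec"],float).ravel(); d=Rm.T@np.r_[n,1]
    return c+d*(z-c[2])/d[2]
E
python3 - <<'E'
from h import *
s=ld("wrist1"); im=s["image"][:,:,::-1].copy()
x0,y0,w,h=260,150,200,140;k=4
c=cv2.resize(im[y0:y0+h,x0:x0+w],None,fx=k,fy=k,interpolation=cv2.INTER_CUBIC)
cv2.imwrite("pics/w1raw.png",c)
r=R.from_euler("z",-.1397);o=np.array([.5763,-.157,.14])
H,W=.004,.035
for q in [(H,W,.043),(H,-W,.043),(-H,-W,.043),(-H,W,.043),(-H,W,.003),(-H,-W,.003),(0,0,.003),(-.1,0,.0205),(-.103,0,.0045)]:
    u=fproj(s,r.apply(q)+o)[0]; v=((u-[x0,y0]+.5)*k-.5); print(q,u.round(1)); cv2.circle(c,tuple(int(a) for a in v),3,(255,0,255),1)
cv2.imwrite("pics/w1ov.png",c)
E
```

```text
(0.004, 0.035, 0.043) [392.  194.9]
(0.004, -0.035, 0.043) [383.  267.3]
(-0.004, -0.035, 0.043) [374.8 266.8]
(-0.004, 0.035, 0.043) [383.4 194.2]
(-0.004, 0.035, 0.003) [376.3 188.5]
(-0.004, -0.035, 0.003) [369.  254.2]
(0, 0, 0.003) [376.5 222.3]
(-0.1, 0, 0.0205) [278.  218.7]
(-0.103, 0, 0.0045) [276.6 215.2]
```

View pics/w1ov.png

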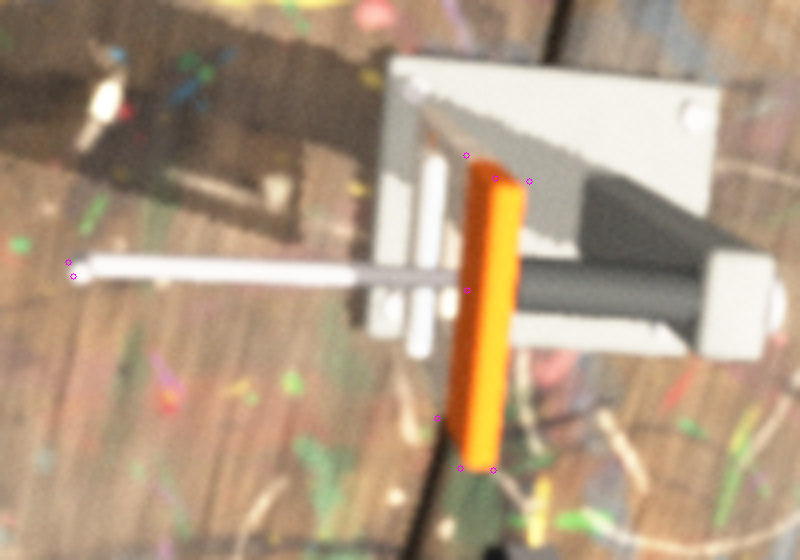

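```bash
python3 - <<'E'
from h import *
from scipy.optimize import least_squares
s=ld("wrist1")
H,W=.004,.035
ob=[((H,W,.043),(526,182)),((H,-W,.043),(497,471)),((-H,-W,.043),(465,468)),((-H,W,.043),(497,180)),((-H,W,.003),(470,160)),((-H,-W,.003),(447,430))]
ob2=[((-.100,0,.013),(82,268)),((-.08,0,0),None)]
px=lambda v:(np.array(v)+.5)/4-.5+[260,150]
def f(p,full=0):
    r=R.from_euler("z",p[2]);o=np.array([p[0],p[1],.14]); out=[fproj(s,r.apply(q)+o)[0]-px(u) for q,u in ob]
    return np.array(out) if full else np.array(out).ravel()
so=least_squares(f,[.576,-.157,-.14],loss="soft_l1",f_scale=.5); print(so.x,f(so.x,1).round(1).tolist())
# wire axis line direction from image at assumed heights (bend up b)
for b in (0,.075):
    p1=fatz(s,px((100,267)),.14+.095*b);p2=fatz(s,px((440,279)),.14+.01*b); d=p2-p1; print(b,np.arctan2(d[1],d[0]),p1,p2)
r=R.from_euler("z",-.1397)
# post/sleeve line
p1=fatz(s,px((525,285)),.148);p2=fatz(s,px((700,290)),.148);d=p2-p1;print(np.arctan2(d[1],d[0]))
E
```

```text
[ 0.5770314  -0.15745572 -0.12580319] [[1.1, 0.2], [0.3, 0.3], [0.2, 0.7], [-0.2, 0.0], [-0.5, -0.7], [-1.2, -2.4]]
0 -0.10049207065324553 [ 0.48194083 -0.14534114  0.14      ] [ 0.56957333 -0.15417728  0.14      ]
0.075 -0.1157609907562583 [ 0.48262423 -0.14391051  0.147125  ] [ 0.56946984 -0.154009    0.14075   ]
-0.08468911183347666
```

```bash
python3 - <<'E'
from h import *
from cell import bot
o=bot.get_obs()
for r_ in rows(o,[.5768,-.1562,.215],Rt(-.125),3): print([float(v) for v in r_])
E
```

```text
[39.5, -3.8, 21.3, 1.1, 0.1, 0.1]
[39.5, -3.5, 21.5, 1.1, 0.1, 0.1]
[39.4, -3.2, 21.6, 1.1, 0.1, 0.1]
```

>>> {"api": "servo_tool", "payload": {
  "rows": [
    [20,-4,21.5,1.1,0.1,0.1,0.6],
    [40,-3.7,21.5,1.1,0.1,0.1,0.6],
    [38,-3.5,21.5,1.1,0.1,0.1,0.6],
    [19,0,0,0,0,0,0.6],
    [0,0,0,0,0,0,0.6]
  ]
}}

```text
time_s: 3.82
tool_pos: [0.5762, -0.1696, 0.214]
tcp_rot: [0.706, 0.049, 0.705, -0.054]
force: [-0.5, -0.2, 0.0]
finger_gap: 0.602
```

```bash
python3 snap.py 2 wrist;  python3 - <<'E'
from h import *
from cell import bot
o=bot.get_obs()
print(delta(o,[.5768,-.1562,.157],Rt(-.125)))
E
```

```text
[ 0.57620546 -0.16962719  0.2139837 ] 3.825 gap 0.6016026283174837 F [-0.52376587 -0.15060815  0.03491838]
(array([57.90591001, 14.00978217, -2.23652171]), array([-1.16319087,  0.21233502,  0.42726627]))
```

View pics/wrist2.png

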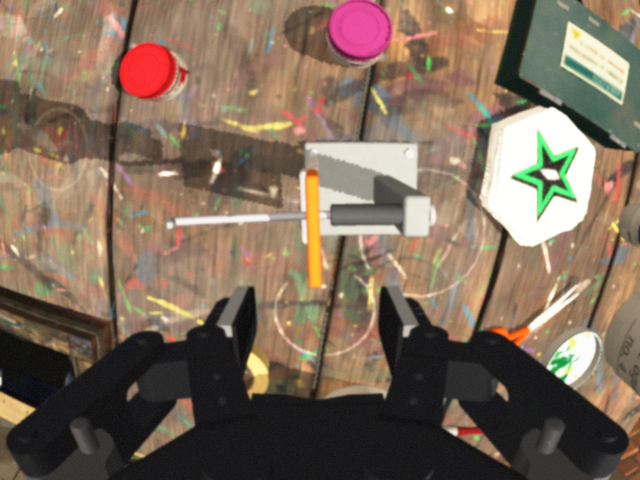

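```bash
python3 - <<'E'
from h import *
s=ld("wrist2"); im=s["image"][:,:,::-1]
x0,y0,w,h=270,155,80,145;k=4
cv2.imwrite("pics/w2.png",cv2.resize(im[y0:y0+h,x0:x0+w],None,fx=k,fy=k,interpolation=cv2.INTER_CUBIC))
hsv=cv2.cvtColor(np.ascontiguousarray(im),cv2.COLOR_BGR2HSV)
m=cv2.inRange(hsv,(8,180,120),(22,255,255)); m[:150]=0;m[300:]=0;m[:,:290]=0;m[:,340:]=0
for row in range(166,292,6):
    c=np.where(m[row])[0]; print(row,c.min() if len(c) else None,c.max() if len(c) else None, end="; ")
E
```

```text
166 None None; 172 307 316; 178 306 317; 184 306 317; 190 306 316; 196 307 317; 202 307 317; 208 307 317; 214 307 317; 220 307 317; 226 308 317; 232 308 318; 238 308 319; 244 308 319; 250 307 319; 256 308 319; 262 308 320; 268 308 320; 274 308 320; 280 309 320; 286 311 318;
```

View pics/w2.png

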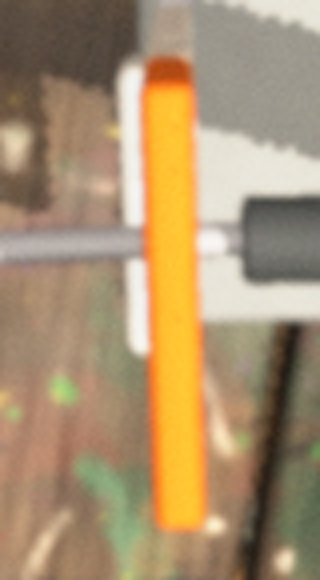

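```bash
python3 - <<'E'
from h import *
s=ld("wrist2"); px=lambda v:(np.array(v)+.5)/4-.5+[270,155]
P=[fatz(s,px(v),.183) for v in [(144,82),(194,82),(206,527),(157,527)]]
for p in P: print(p.round(4))
P=np.array(P); a=(P[0]+P[1])/2-(P[2]+P[3])/2; print(P.mean(0),np.linalg.norm(a),"yaw",np.arctan2(-a[0],a[1]))
a=fatz(s,px((10,245)),.147);b=fatz(s,px((230,240)),.143);d=b-a;print("wire",np.arctan2(d[1],d[0]))
uv=[(172,223.5),(325,214.5)]; a=fatz(s,uv[0],.155);b=fatz(s,uv[1],.143);d=b-a;print("wire",np.arctan2(d[1],d[0]),a,b)
uv=[(330,215),(425,216)]; a=fatz(s,uv[0],.148);b=fatz(s,uv[1],.148);d=b-a;print("sleeve",np.arctan2(d[1],d[0]))
E
```

```text
[ 0.5774 -0.1226  0.183 ]
[ 0.5845 -0.1236  0.183 ]
[ 0.5765 -0.1914  0.183 ]
[ 0.569  -0.1903  0.183 ]
[ 0.576833   -0.15696273  0.183     ] 0.06817506388279039 yaw -0.12023336205851166
wire -0.14621169976959802
wire -0.11724719545463089 [ 0.47877085 -0.14276868  0.155     ] [ 0.58484806 -0.15526324  0.143     ]
sleeve -0.14847471805011672
```

>>> {"api": "servo_tool", "payload": {
  "rows": [
    [0,13,-2,-1.3,0.2,0.4,0.5],
    [0,0,0,0,0,0,0.5]
  ]
}}

```text
time_s: 4.12
tool_pos: [0.5775, -0.1568, 0.2175]
tcp_rot: [0.707, 0.043, 0.704, -0.044]
force: [0.5, -0.6, 0.3]
finger_gap: 0.499
```

```bash
cat > d.py <<'E'
import sys
from h import *
from cell import bot
o=bot.get_obs(); v=[float(a) for a in sys.argv[1:]]
p,r=cur(o); print(p.round(4),"z",r.as_matrix()[:,2].round(3),"x",r.as_matrix()[:,0].round(3),"F",np.round(o["force"],2),"M",np.round(o["moment"],2),"gap",round(o["finger_gap"],3),"t",o["time_s"])
if v:
    a,b=delta(o,v[:3],Rt(v[3])); print(a.round(1),b.round(2))
E
python3 d.py .5768 -.157 .157 -.122
```

```text
[ 0.5775 -0.1568  0.2175] z [ 0.992 -0.122  0.004] x [ 0.004 -0.001 -1.   ] F [ 0.54 -0.59  0.28] M [ 0.   -0.01 -0.06] gap 0.499 t 4.125
[60.5 -0.2 -0.9] [-0.03  0.22  0.05]
```

>>> {"api": "servo_tool", "payload": {
  "rows": [
    [20,0,-0.5,0,0.1,0,0.5],
    [20,0,-0.3,0,0.1,0,0.5],
    [16,0,0,0,0,0,0.5],
    [0,0,0,0,0,0,0.5]
  ]
}}

```text
time_s: 4.62
tool_pos: [0.5764, -0.1569, 0.1587]
tcp_rot: [0.706, 0.042, 0.705, -0.044]
force: [-0.6, -0.6, 0.2]
finger_gap: 0.5
```

```bash
python3 d.py .5768 -.157 .157 -.122
```

```text
[ 0.5764 -0.1569  0.1587] z [ 0.993 -0.122  0.001] x [ 0.001 -0.002 -1.   ] F [-0.56 -0.62  0.16] M [ 0.01 -0.03 -0.01] gap 0.5 t 4.625
[ 1.7 -0.   0.4] [-0.02  0.07  0.12]
```

>>> {"api": "servo_tool", "payload": {
  "rows": [
    [1,0,0,0,0,0,0.2],
    [0,0,0,0,0,0,0.1],
    [0,0,0,0,0,0,0],
    [0,0,0,0,0,0,0],
    [0,0,0,0,0,0,0]
  ],
  "force": 30
}}

```text
time_s: 5.25
tool_pos: [0.5778, -0.157, 0.1595]
tcp_rot: [0.707, 0.042, 0.704, -0.044]
force: [0.3, 0.7, 0.5]
finger_gap: -0.0
```

```bash
python3 d.py; python3 snap.py 3 side wrist
```

```text
[ 0.5778 -0.157   0.1595] z [ 0.993 -0.122  0.005] x [ 0.004 -0.003 -1.   ] F [0.33 0.7  0.47] M [0.01 0.03 0.01] gap -0.0 t 5.25
[ 0.57780282 -0.15704474  0.15945669] 5.25 gap -0.00040227384856282155 F [0.32933754 0.69751501 0.47255793]
```

```bash
python3 - <<'E'
from h import *
s=ld("side3");im=s["image"][:,:,::-1];x,y,w,h=280,150,110,110
cv2.imwrite("pics/s3.png",cv2.resize(im[y:y+h,x:x+w],None,fx=5,fy=5,interpolation=cv2.INTER_CUBIC))
E
```

```text
(no output)
```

View pics/s3.png

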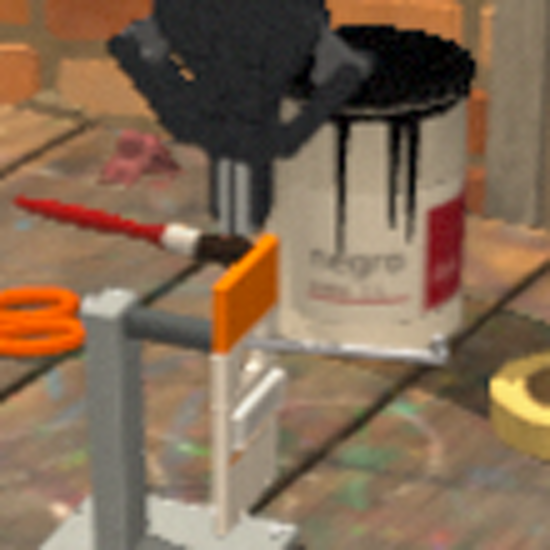

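View pics/wrist3.png

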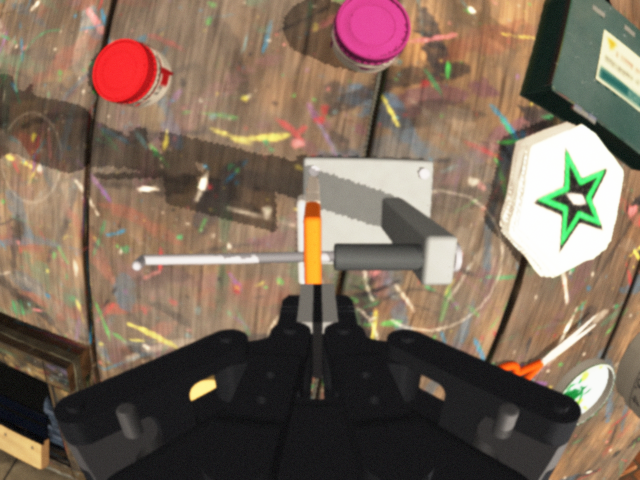

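```bash
python3 - <<'E'
from h import *
from cell import bot
s=ld("wrist3");sd=ld("side3");o=bot.get_obs();p,r=cur(o)
print(fproj(s,p),proj(sd,p),(proj(sd,p)-[280,150])*5, o["joint_pos"])
print("grasp pt",fproj(s,p-.019*r.as_matrix()[:,0]),(proj(sd,p-.019*r.as_matrix()[:,0])-[280,150])*5)
for n,im,P in [("side",sd,proj),]: 
    c,d=ray(sd,(280+235/5,150+230/5)); 
    # tip at pixel
    k=(-.2-c[1])/d[1]; print(c+k*d)
    for y in (-.157,-.18,-.2,-.22): print(y,c+(y-c[1])/d[1]*d)
print(-cv2.Rodrigues(np.array(s["rvec"],float))[0].T@s["tvec"])
for z in (.16,.2,.22): print(z,fatz(s,(317,287),z),fatz(s,(317,320),z))
E
```

```text
[[315.36545937 271.28422821]] [[328.05689403 209.48957855]] [[240.28447015 297.44789277]] [ 0.60194005  0.42673361 -0.54252874  1.7388477   0.25341056  1.04087401
 -0.15151736]
grasp pt [[315.19616896 285.01069615]] [[239.99021236 262.04152731]]
[ 0.59205398 -0.2         0.17461511]
-0.157 [ 0.57997141 -0.157       0.19504886]
-0.18 [ 0.58643418 -0.18        0.18411918]
-0.2 [ 0.59205398 -0.2         0.17461511]
-0.22 [ 0.59767378 -0.22        0.16511104]
[ 0.5858809  -0.0910739   0.34099383]
0.16 [ 0.57755963 -0.16569969  0.16      ] [ 0.57516503 -0.18516383  0.16      ]
0.2 [ 0.57939865 -0.14920724  0.2       ] [ 0.57753326 -0.16436977  0.2       ]
0.22 [ 0.58031816 -0.14096102  0.22      ] [ 0.57871737 -0.15397273  0.22      ]
```

```bash
python3 snap.py 4 top; python3 - <<'E'
from h import *
s=ld("side3");im=s["image"][:,:,::-1];x,y,w,h=300,165,60,60
a=cv2.resize(im[y:y+h,x:x+w],(600,600),interpolation=cv2.INTER_CUBIC)
cv2.imwrite("pics/s3b.png",a)
s=ld("wrist3");im=s["image"][:,:,::-1];x,y,w,h=270,190,100,140
cv2.imwrite("pics/w3b.png",cv2.resize(im[y:y+h,x:x+w],None,fx=4,fy=4,interpolation=cv2.INTER_CUBIC))
s=ld("top4");im=s["image"][:,:,::-1];x,y,w,h=310,150,120,120
cv2.imwrite("pics/t4b.png",cv2.resize(im[y:y+h,x:x+w],None,fx=5,fy=5,interpolation=cv2.INTER_CUBIC))
E
```

```text
[ 0.57776958 -0.15705867  0.15939717] 5.35 gap 0.0031186509833716625 F [-0.08272213  0.3033227  -0.95908249]
```

View pics/s3b.png

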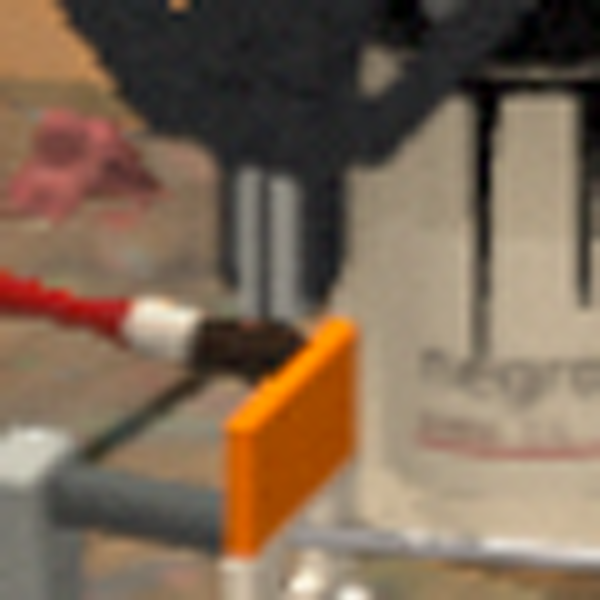

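View pics/w3b.png

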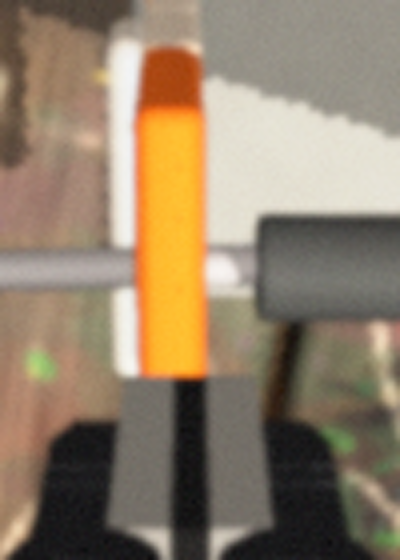

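View pics/t4b.png

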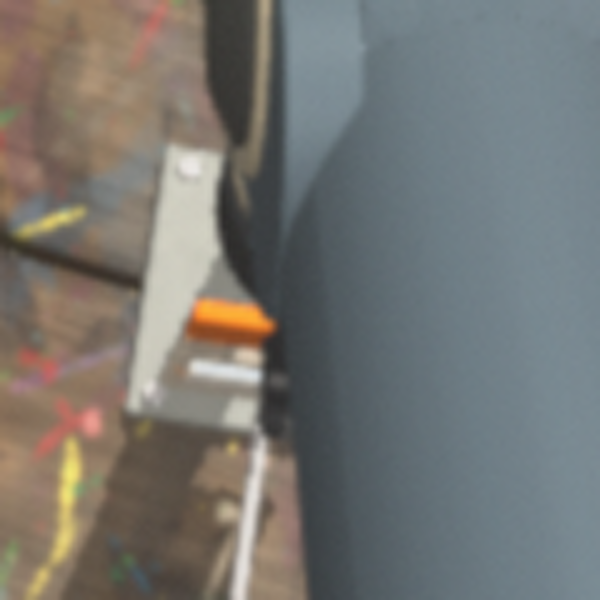

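```bash
python3 - <<'E'
from h import *
sd=ld("side0"); print(proj(sd,[.164,-.654,.191]),proj(sd,[.164,-.654,.225]))
im=sd["image"][:,:,::-1];x,y,w,h=470,70,80,80
cv2.imwrite("pics/s0g.png",cv2.resize(im[y:y+h,x:x+w],None,fx=7,fy=7,interpolation=cv2.INTER_CUBIC))
for z in (.191,.204,.225): print((proj(sd,[.164,-.654,z])-[470,70])*7)
for n in ("wrist0","wrist1","wrist2"):
    s=ld(n); print(n)
E
```

```text
[[501.90979796 144.719763  ]] [[503.76932996 133.83549874]]
[[223.36858575 523.03834097]]
[[228.31076232 494.11065604]]
[[236.38530975 446.84849115]]
wrist0
wrist1
wrist2
```

View pics/s0g.png

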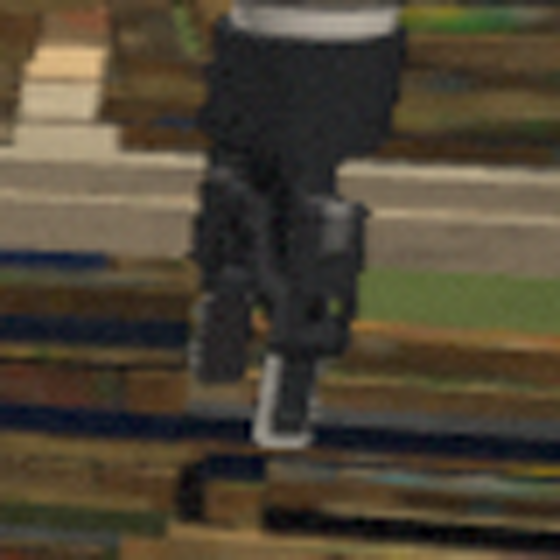

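>>> {"api": "servo_tool", "payload": {
  "rows": [
    [-8,0,0,0,0,0,0.4],
    [0,0,0,0,0,0,0.4],
    [0,0,-1,0,0.2,0,0.4],
    [0,0,0,0,0,0,0.4]
  ]
}}

```text
time_s: 5.9
tool_pos: [0.5767, -0.1569, 0.1681]
tcp_rot: [0.706, 0.042, 0.705, -0.044]
force: [-1.0, 0.2, -0.0]
finger_gap: 0.396
```

```bash
python3 d.py .5768 -.157 .139 -.122;python3 snap.py 5 side wrist; python3 - <<'E'
from h import *
s=ld("side5");im=s["image"][:,:,::-1];x,y,w,h=300,165,60,60
a=cv2.resize(im[y:y+h,x:x+w],(540,540),interpolation=cv2.INTER_CUBIC)
cv2.imwrite("pics/s5b.png",a)
E
```

```text
[ 0.5767 -0.1569  0.1681] z [ 0.993 -0.122  0.001] x [ 0.001 -0.003 -1.   ] F [-1.03  0.16 -0.02] M [-0.02  0.01  0.01] gap 0.396 t 5.9
[29.1 -0.   0. ] [-0.02  0.07  0.15]
[ 0.57673463 -0.15691008  0.16812283] 5.9 gap 0.39644599590818375 F [-1.02865898  0.15647785 -0.01650463]
```

View pics/s5b.png

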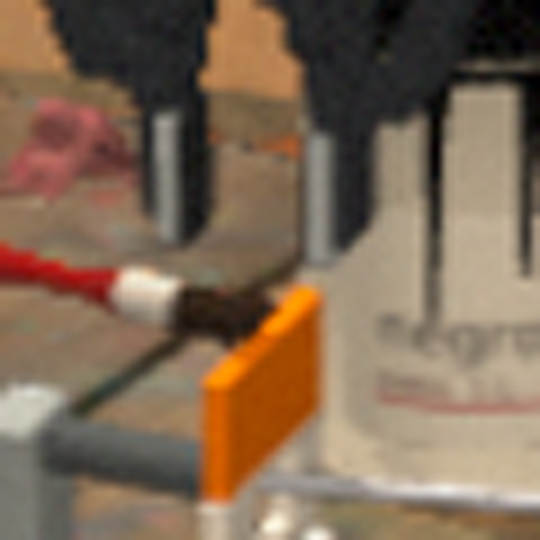

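View pics/wrist5.png

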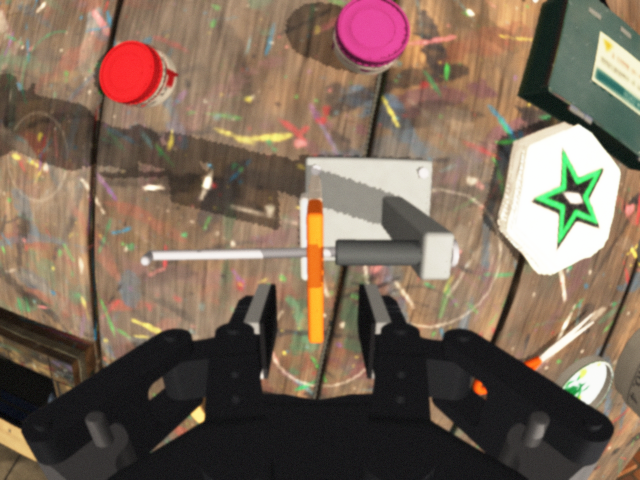

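```bash
python3 - <<'E'
from h import *
sd=ld("side5");w=ld("wrist5")
for a,b in [((319.4,192),(364,287)),((335.6,194.4),(271,287))]:
    c1,d1=ray(sd,a); p=fatz(w,b,0); c2=fatz(w,b,.3); d2=p-c2
    k=np.linalg.lstsq(np.c_[d1,-d2],c2-c1,rcond=None)[0]; print(c1+k[0]*d1,c2+k[1]*d2)
E
```

```text
[ 0.59755368 -0.15309429  0.20530181] [ 0.59791954 -0.15297579  0.20528257]
[ 0.55674172 -0.14942791  0.20509274] [ 0.55884202 -0.14853533  0.20435454]
```

>>> {"api": "servo_tool", "payload": {
  "rows": [
    [14,0,0,0,0.1,0.1,0.4],
    [14,0,0,0,0,0,0.4],
    [8,0,0,0,0,0,0.4],
    [0,0,0,0,0,0,0.4]
  ]
}}

```text
time_s: 6.5
tool_pos: [0.5756, -0.1569, 0.128]
tcp_rot: [0.704, 0.043, 0.707, -0.043]
force: [-0.6, -0.1, 0.1]
finger_gap: 0.4
```

```bash
python3 d.py .5768 -.157 .125 -.122;python3 snap.py 6 side; python3 - <<'E'
from h import *
s=ld("side6");im=s["image"][:,:,::-1];x,y,w,h=300,165,60,60
a=cv2.resize(im[y:y+h,x:x+w],(540,540),interpolation=cv2.INTER_CUBIC)
cv2.imwrite("pics/s6b.png",a)
E
```

```text
[ 0.5756 -0.1569  0.128 ] z [ 0.993 -0.122 -0.004] x [-0.004  0.    -1.   ] F [-0.55 -0.08  0.05] M [ 0.06 -0.02  0.01] gap 0.4 t 6.5
[3.  0.  1.2] [-0.02 -0.21  0.02]
[ 0.57558256 -0.15685891  0.12799419] 6.5 gap 0.3995899794594233 F [-0.55150642 -0.07672777  0.0531786 ]
```

View pics/s6b.png

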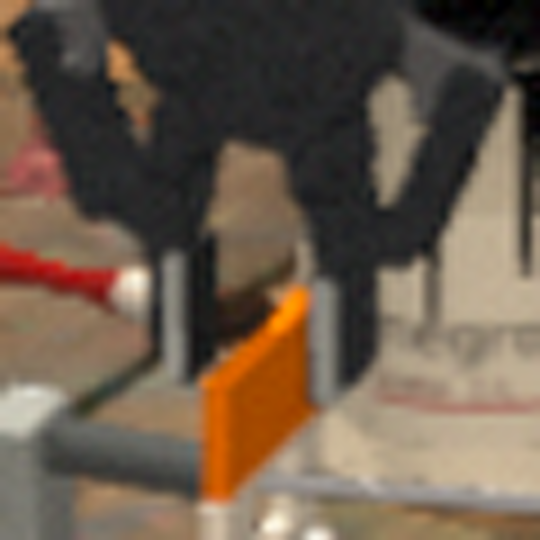

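>>> {"api": "servo_tool", "payload": {
  "rows": [
    [1,0,1,0,-0.2,0,0.2],
    [0,0,0,0,0,0,0.1],
    [0,0,0,0,0,0,0],
    [0,0,0,0,0,0,0],
    [0,0,0,0,0,0,0]
  ],
  "force": 30
}}

```text
time_s: 7.18
tool_pos: [0.5776, -0.1571, 0.1282]
tcp_rot: [0.707, 0.043, 0.705, -0.044]
force: [-0.0, 0.2, -1.0]
finger_gap: 0.078
```

```bash
python3 d.py .5768 -.157 .125 -.122;python3 snap.py 7 side; python3 - <<'E'
from h import *
s=ld("side7");im=s["image"][:,:,::-1];x,y,w,h=300,165,60,60
a=cv2.resize(im[y:y+h,x:x+w],(540,540),interpolation=cv2.INTER_CUBIC)
cv2.imwrite("pics/s7b.png",a)
E
```

```text
[ 0.5776 -0.1571  0.1282] z [ 0.993 -0.122  0.003] x [ 0.003 -0.001 -1.   ] F [-0.03  0.24 -1.  ] M [ 0.01 -0.04 -0.01] gap 0.078 t 7.175
[ 3.2 -0.  -0.8] [-0.02  0.15  0.03]
[ 0.5775791  -0.15708257  0.12821935] 7.175 gap 0.07759160283981348 F [-0.03163065  0.24198655 -1.00362171]
```

View pics/s7b.png

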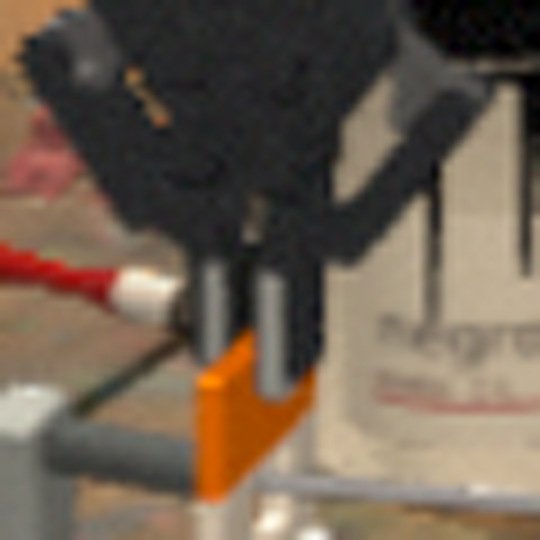

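>>> {"api": "servo_tool", "payload": {
  "rows": [
    [-3,0,0,0,0.1,0,0],
    [-3,0,0,0,0,0,0],
    [-1,0,-10,0,0,0,0],
    [-1,0,-10,0,0,0,0],
    [0,0,0,0,0,0,0]
  ]
}}

```text
time_s: 7.85
tool_pos: [0.5555, -0.1544, 0.1366]
tcp_rot: [0.706, 0.043, 0.706, -0.044]
force: [-0.2, -0.4, -1.5]
finger_gap: 0.082
```

```bash
cat > st.py <<'E'
# pos in stand frame
import sys
from h import *
from cell import bot
S=np.array([.5772,-.157,0]);ry=R.from_euler("z",-.122)
o=bot.get_obs();p,r=cur(o); q=ry.inv().apply(p-S)*1000
m=(ry.inv()*r).as_matrix()
print("stand mm",q.round(2),"tilt: x-axis",m[:,0].round(4),"z-axis",m[:,2].round(4),"F",ry.inv().apply(o["force"]).round(2),"M",ry.inv().apply(o["moment"]).round(3),"gap",round(o["finger_gap"],3),"t",o["time_s"])
E
python3 st.py
```

```text
stand mm [-2.1830e+01 -5.0000e-02  1.3661e+02] tilt: x-axis [-4.e-04 -9.e-04 -1.e+00] z-axis [ 1.e+00 -4.e-04 -4.e-04] F [-0.14 -0.46 -1.46] M [-0.06   0.019  0.02 ] gap 0.082 t 7.85
```

>>> {"api": "servo_tool", "payload": {
  "rows": [
    [2,0,0,0,0,0,0],
    [2,0,0,0,0,0,0],
    [1,0,0,0,0,0,0],
    [0,0,0,0,0,0,0]
  ]
}}

```text
time_s: 8.35
tool_pos: [0.5558, -0.1545, 0.1312]
tcp_rot: [0.706, 0.043, 0.706, -0.044]
force: [-0.5, -0.1, -0.8]
finger_gap: 0.082
```

```bash
python3 st.py
```

```text
stand mm [-2.1570e+01 -1.0000e-01  1.3119e+02] tilt: x-axis [ 0.e+00 -8.e-04 -1.e+00] z-axis [ 1.e+00 -5.e-04  0.e+00] F [-0.48 -0.15 -0.8 ] M [-0.006  0.011 -0.055] gap 0.082 t 8.35
```

>>> {"api": "servo_tool", "payload": {
  "rows": [
    [0.7,0,0,0,0,0,0],
    [0,0,0,0,0,0,0]
  ]
}}

```text
time_s: 8.6
tool_pos: [0.556, -0.1545, 0.1304]
tcp_rot: [0.706, 0.043, 0.706, -0.044]
force: [-0.4, -0.4, -0.6]
finger_gap: 0.082
```

```bash
python3 st.py
```

```text
stand mm [-2.1360e+01 -7.0000e-02  1.3045e+02] tilt: x-axis [ 1.e-04 -7.e-04 -1.e+00] z-axis [ 1.e+00 -5.e-04  1.e-04] F [-0.39 -0.45 -0.61] M [-0.023  0.018 -0.04 ] gap 0.082 t 8.6
```

>>> {"api": "servo_tool", "payload": {
  "rows": [
    [0.6,0,0,0,0,0,0],
    [0,0,0,0,0,0,0]
  ]
}}

```text
time_s: 8.85
tool_pos: [0.5561, -0.1545, 0.1302]
tcp_rot: [0.706, 0.043, 0.706, -0.044]
force: [-0.6, -0.2, 0.3]
finger_gap: 0.087
```

>>> {"api": "servo_tool", "payload": {
  "rows": [
    [0.6,0,0,0,0,0,0],
    [0,0,0,0,0,0,0]
  ]
}}

```text
time_s: 9.1
tool_pos: [0.5562, -0.1545, 0.1302]
tcp_rot: [0.706, 0.043, 0.706, -0.044]
force: [-1.3, 0.7, 0.2]
finger_gap: 0.08
```

>>> {"api": "servo_tool", "payload": {
  "rows": [
    [0.5,0,0,0,0,0,0],
    [0,0,0,0,0,0,0]
  ]
}}

```text
time_s: 9.35
tool_pos: [0.5562, -0.1545, 0.13]
tcp_rot: [0.706, 0.043, 0.706, -0.044]
force: [-1.6, 0.5, 1.9]
finger_gap: 0.078
```

>>> {"api": "servo_tool", "payload": {
  "rows": [
    [-3,0,0,0,0,0,0],
    [-3,0,0,0,0,0,0],
    [-1.2,0,-12,0,0,0,0],
    [-1.2,0,-12,0,0,0,0],
    [-1.2,0,-12,0,0,0,0]
  ]
}}

```text
time_s: 9.98
tool_pos: [0.518, -0.1495, 0.1388]
tcp_rot: [0.706, 0.043, 0.706, -0.043]
force: [-0.2, -0.3, -1.3]
finger_gap: 0.081
```

>>> {"api": "servo_tool", "payload": {
  "rows": [
    [-0.5,0,-8,0,0,0,0],
    [0,0,-3,0,0,0,0],
    [0,0,0,0,0,0,0]
  ]
}}

```text
time_s: 10.35
tool_pos: [0.505, -0.1484, 0.1397]
tcp_rot: [0.706, 0.043, 0.706, -0.044]
force: [-0.7, 0.2, -1.1]
finger_gap: 0.083
```

```bash
python3 st.py
```

```text
stand mm [-72.74  -0.23 139.74] tilt: x-axis [-3.0e-04 -1.6e-03 -1.0e+00] z-axis [ 1.e+00 -8.e-04 -3.e-04] F [-0.68  0.09 -1.15] M [-0.045 -0.054  0.012] gap 0.083 t 10.35
```

>>> {"api": "servo_tool", "payload": {
  "rows": [
    [1.5,0,0,0,0,0,0],
    [1,0,0,0,0,0,0],
    [0.7,0,0,0,0,0,0],
    [0,0,0,0,0,0,0]
  ]
}}

```text
time_s: 10.85
tool_pos: [0.5059, -0.1483, 0.1361]
tcp_rot: [0.706, 0.043, 0.706, -0.044]
force: [-0.1, -0.7, -2.1]
finger_gap: 0.084
```

>>> {"api": "servo_tool", "payload": {
  "rows": [
    [0.8,0,0,0,0,0,0],
    [0,0,0,0,0,0,0]
  ]
}}

```text
time_s: 11.1
tool_pos: [0.5061, -0.1482, 0.1354]
tcp_rot: [0.706, 0.043, 0.706, -0.044]
force: [-0.8, -0.6, 0.0]
finger_gap: 0.085
```

>>> {"api": "servo_tool", "payload": {
  "rows": [
    [0.6,0,0,0,0,0,0],
    [0,0,0,0,0,0,0]
  ]
}}

```text
time_s: 11.35
tool_pos: [0.5062, -0.1483, 0.1353]
tcp_rot: [0.706, 0.043, 0.706, -0.044]
force: [-1.4, 0.6, 0.6]
finger_gap: 0.085
```

>>> {"api": "servo_tool", "payload": {
  "rows": [
    [0.6,0,0,0,0,0,0],
    [0,0,0,0,0,0,0]
  ]
}}

```text
time_s: 11.6
tool_pos: [0.5063, -0.1483, 0.1352]
tcp_rot: [0.706, 0.043, 0.706, -0.044]
force: [-1.7, 0.4, 1.0]
finger_gap: 0.083
```

>>> {"api": "servo_tool", "payload": {
  "rows": [
    [0.6,0,0,0,0,0,0],
    [0,0,0,0,0,0,0]
  ]
}}

```text
time_s: 11.85
tool_pos: [0.5063, -0.1483, 0.1351]
tcp_rot: [0.706, 0.043, 0.706, -0.044]
force: [-1.4, 0.5, 3.7]
finger_gap: 0.077
```

>>> {"api": "servo_tool", "payload": {
  "rows": [
    [-3,0,0,0,0,0,0],
    [-3,0,0,0,0,0,0],
    [-2,0,-4,0,0,0,0],
    [-1,0,-4,0,0,0,0],
    [0,0,0,0,0,0,0]
  ]
}}

```text
time_s: 12.48
tool_pos: [0.4974, -0.1472, 0.1433]
tcp_rot: [0.706, 0.043, 0.706, -0.044]
force: [-0.2, -0.4, -0.8]
finger_gap: 0.078
```

```bash
cat >> st.py <<'E'
C=135.25+(-71.4-q[0])*.102
print("offset above contact",(q[2]-C).round(2),"target 11.3")
E
python3 st.py
```

```text
stand mm [-8.0440e+01  3.0000e-02  1.4328e+02] tilt: x-axis [ 2.0e-04 -1.1e-03 -1.0e+00] z-axis [ 1.e+00 -5.e-04  2.e-04] F [-0.12 -0.38 -0.76] M [-0.041 -0.01  -0.026] gap 0.078 t 12.475
offset above contact 7.11 target 11.3
```

>>> {"api": "servo_tool", "payload": {
  "rows": [
    [-2,0,0,0,0,0,0],
    [-1.2,0,0,0,0,0,0],
    [0,0,0,0,0,0,0]
  ]
}}

```text
time_s: 12.85
tool_pos: [0.4975, -0.1472, 0.1467]
tcp_rot: [0.706, 0.043, 0.706, -0.044]
force: [0.7, 0.1, -1.5]
finger_gap: 0.084
```

```bash
python3 st.py; python3 snap.py 8 side wrist; python3 - <<'E'
from h import *
s=ld("side8");im=s["image"][:,:,::-1];x,y,w,h=310,165,80,80
a=cv2.resize(im[y:y+h,x:x+w],(560,560),interpolation=cv2.INTER_CUBIC)
cv2.imwrite("pics/s8b.png",a)
E
```

```text
stand mm [-8.0330e+01  1.0000e-02  1.4671e+02] tilt: x-axis [ 4.0e-04 -1.1e-03 -1.0e+00] z-axis [ 1.e+00 -5.e-04  4.e-04] F [ 0.68  0.14 -1.51] M [ 0.034 -0.034 -0.016] gap 0.084 t 12.85
offset above contact 10.55 target 11.3
[ 0.49746693 -0.14721873  0.14671431] 12.85 gap 0.0837062935639027 F [ 0.69357386  0.05508898 -1.51128704]
```

View pics/s8b.png

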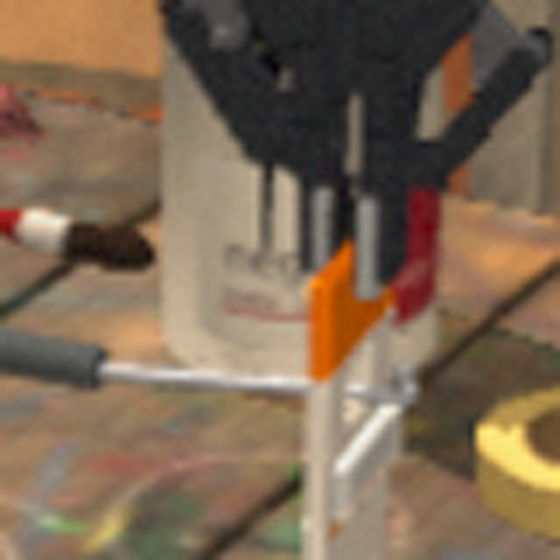

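View pics/wrist8.png

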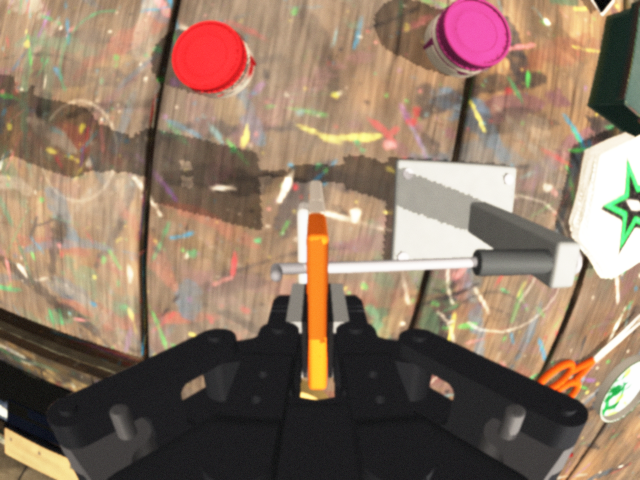

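>>> {"api": "servo_tool", "payload": {
  "rows": [
    [-0.9,0,-3,0,0,0,0],
    [-0.4,0,-3,0,0,0,0],
    [0,0,0,0,0,0,0]
  ]
}}

```text
time_s: 13.32
tool_pos: [0.4908, -0.1463, 0.1479]
tcp_rot: [0.706, 0.043, 0.706, -0.044]
force: [0.5, 0.2, -1.9]
finger_gap: 0.085
```

```bash
python3 st.py
```

```text
stand mm [-8.7070e+01  8.0000e-02  1.4786e+02] tilt: x-axis [-2.e-04 -1.e-03 -1.e+00] z-axis [ 1.e+00 -4.e-04 -2.e-04] F [ 0.45  0.29 -1.89] M [ 0.019  0.032 -0.038] gap 0.085 t 13.325
offset above contact 11.01 target 11.3
```

>>> {"api": "servo_tool", "payload": {
  "rows": [
    [-0.5,0,-2.5,0,0,0,0],
    [-0.3,0,-2.5,0,0,0,0],
    [0,0,0,0,0,0,0]
  ]
}}

```text
time_s: 13.7
tool_pos: [0.4854, -0.1457, 0.1487]
tcp_rot: [0.706, 0.043, 0.706, -0.044]
force: [0.2, -0.7, -2.3]
finger_gap: 0.084
```

```bash
python3 st.py
```

```text
stand mm [-9.2450e+01  5.0000e-02  1.4874e+02] tilt: x-axis [-2.0e-04 -1.1e-03 -1.0e+00] z-axis [ 1.e+00 -4.e-04 -2.e-04] F [ 0.24 -0.69 -2.29] M [-0.033 -0.024 -0.008] gap 0.084 t 13.7
offset above contact 11.34 target 11.3
```

>>> {"api": "servo_tool", "payload": {
  "rows": [
    [-0.1,0,-2,0,0,0,0],
    [-0.1,0,-2,0,0,0,0],
    [0,0,0,0,0,0,0]
  ]
}}

```text
time_s: 14.08
tool_pos: [0.4812, -0.1452, 0.149]
tcp_rot: [0.706, 0.043, 0.706, -0.044]
force: [0.4, 0.5, -1.0]
finger_gap: 0.087
```

```bash
python3 st.py
```

```text
stand mm [-9.6690e+01  6.0000e-02  1.4898e+02] tilt: x-axis [-1.0e-04 -1.1e-03 -1.0e+00] z-axis [ 1.e+00 -4.e-04 -1.e-04] F [ 0.38  0.6  -1.01] M [ 0.016 -0.011  0.   ] gap 0.087 t 14.075
offset above contact 11.15 target 11.3
```

>>> {"api": "servo_tool", "payload": {
  "rows": [
    [-0.4,0,-2,0,0,0,0],
    [-0.2,0,-2,0,0,0,0],
    [0,0,0,0,0,0,0]
  ]
}}

```text
time_s: 14.45
tool_pos: [0.477, -0.1446, 0.1496]
tcp_rot: [0.706, 0.043, 0.706, -0.044]
force: [0.3, -0.1, -1.7]
finger_gap: 0.083
```

```bash
python3 st.py
```

```text
stand mm [-1.0094e+02  7.0000e-02  1.4962e+02] tilt: x-axis [-0.    -0.001 -1.   ] z-axis [ 1.e+00 -4.e-04 -0.e+00] F [ 0.32 -0.11 -1.74] M [-0.038 -0.007  0.016] gap 0.083 t 14.45
offset above contact 11.36 target 11.3
```

>>> {"api": "servo_tool", "payload": {
  "rows": [
    [-0.2,0,-2,0,0,0,0],
    [-0.1,0,-2,0,0,0,0],
    [0,0,0,0,0,0,0]
  ]
}}

```text
time_s: 14.82
tool_pos: [0.4727, -0.1441, 0.1499]
tcp_rot: [0.706, 0.043, 0.706, -0.044]
force: [-0.3, 0.2, -1.5]
finger_gap: 0.084
```

```bash
python3 st.py
```

```text
stand mm [-1.0527e+02  7.0000e-02  1.4992e+02] tilt: x-axis [-1.0e-04 -1.1e-03 -1.0e+00] z-axis [ 1.e+00 -3.e-04 -1.e-04] F [-0.33  0.2  -1.49] M [ 0.081  0.057 -0.042] gap 0.084 t 14.825
offset above contact 11.21 target 11.3
```

No contact at the tip; continuing past it.

>>> {"api": "servo_tool", "payload": {
  "rows": [
    [-0.2,0,-2,0,0,0,0],
    [-0.2,0,-3,0,0,0,0],
    [-0.2,0,-3,0,0,0,0],
    [0,0,0,0,0,0,0]
  ]
}}

```text
time_s: 15.32
tool_pos: [0.4641, -0.1431, 0.1506]
tcp_rot: [0.706, 0.043, 0.706, -0.044]
force: [0.4, -0.1, -2.0]
finger_gap: 0.086
```

>>> {"api": "servo_tool", "payload": {
  "rows": [
    [-0.2,0,-4,0,0,0,0],
    [-0.2,0,-4,0,0,0,0],
    [-0.2,0,-4,0,0,0,0],
    [0,0,-4,0,0,0,0],
    [0,0,0,0,0,0,0]
  ]
}}

```text
time_s: 15.95
tool_pos: [0.4469, -0.1409, 0.1512]
tcp_rot: [0.706, 0.043, 0.706, -0.044]
force: [0.2, 1.2, -0.9]
finger_gap: 0.082
```

```bash
python3 st.py; python3 snap.py 9 side top; python3 - <<'E'
from h import *
s=ld("side9");im=s["image"][:,:,::-1];x,y,w,h=310,165,100,110
a=cv2.resize(im[y:y+h,x:x+w],None,fx=5,fy=5,interpolation=cv2.INTER_CUBIC)
cv2.imwrite("pics/s9b.png",a)
E
```

```text
stand mm [-1.3125e+02  8.0000e-02  1.5124e+02] tilt: x-axis [-3.0e-04 -1.3e-03 -1.0e+00] z-axis [ 1.e+00 -3.e-04 -3.e-04] F [ 0.06  1.22 -0.92] M [ 0.02  -0.033  0.036] gap 0.082 t 15.95
offset above contact 9.89 target 11.3
[ 0.44693082 -0.14094347  0.15124278] 15.95 gap 0.08194327372251999 F [ 0.20523692  1.20781831 -0.91747621]
```

View pics/s9b.png

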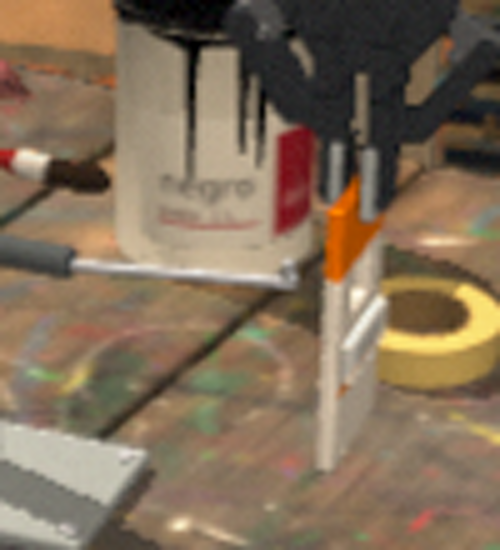

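```bash
python3 - <<'E'
from h import *
from cell import bot
o=bot.get_obs()
for r_ in rows(o,[.5734,.1559,.215],Rt(.163),8): print([float(v) for v in r_])
E
```

```text
[-8.0, 38.7, 11.1, -2.0, -0.0, 0.0]
[-8.0, 38.3, 12.5, -2.0, -0.0, 0.0]
[-8.0, 37.9, 13.8, -2.0, -0.0, 0.0]
[-8.0, 37.3, 15.2, -2.0, -0.0, 0.0]
[-8.0, 36.8, 16.5, -2.0, -0.0, 0.0]
[-8.0, 36.2, 17.8, -2.0, -0.0, 0.0]
[-8.0, 35.5, 19.1, -2.0, -0.0, 0.0]
[-8.0, 34.8, 20.3, -2.0, -0.0, 0.0]
```

>>> {"api": "servo_tool", "payload": {
  "rows": [
    [-20,0,0,0,0,0,0],
    [-30,0,0,0,0,0,0],
    [-20,10,2,0,0,0,0],
    [0,25,7,-1.5,0,0,0],
    [0,35,10,-2,0,0,0]
  ]
}}

```text
time_s: 16.68
tool_pos: [0.4744, -0.0729, 0.2219]
tcp_rot: [0.706, 0.022, 0.707, -0.023]
force: [0.5, 0.9, -1.6]
finger_gap: 0.085
```

>>> {"api": "servo_tool", "payload": {
  "rows": [
    [0,35,13,-2,0,0,0],
    [0,35,14,-2,0,0,0],
    [0,35,15,-2,0,0,0],
    [0,35,16,-2,0,0,0],
    [0,30,16,-2,0,0,0]
  ]
}}

```text
time_s: 17.3
tool_pos: [0.5464, 0.112, 0.2162]
tcp_rot: [0.703, -0.044, 0.708, 0.047]
force: [0.6, -0.6, -1.6]
finger_gap: 0.087
```

```bash
python3 d.py .5734 .1559 .215 .163
```

```text
[0.5464 0.112  0.2162] z [ 0.992  0.127 -0.007] x [-0.007  0.004 -1.   ] F [ 0.6  -0.56 -1.6 ] M [-0.01 -0.03  0.  ] gap 0.087 t 17.3
[ 1.2 40.1 32.3] [-2.03 -0.39 -0.27]
```

>>> {"api": "servo_tool", "payload": {
  "rows": [
    [0,0,20,-2,-0.3,-0.2,0],
    [0,0,0,0,0,0,0],
    [0,0,0,0,0,0,0]
  ]
}}

```text
time_s: 17.68
tool_pos: [0.564, 0.1235, 0.2125]
tcp_rot: [0.702, -0.06, 0.707, 0.064]
force: [-0.7, 0.5, -0.7]
finger_gap: 0.084
```

```bash
python3 d.py .5734 .1559 .215 .163; python3 snap.py 10 wrist side
```

```text
[0.564  0.1235 0.2125] z [ 0.985  0.175 -0.007] x [-0.008  0.005 -1.   ] F [-0.66  0.45 -0.74] M [ 0.   -0.03  0.03] gap 0.084 t 17.675
[-2.4 30.3 14.9] [ 0.73 -0.39 -0.38]
[0.56402145 0.12346546 0.21252543] 17.675 gap 0.0843301410709388 F [-0.6605366   0.45443452 -0.73536202]
```

View pics/wrist10.png

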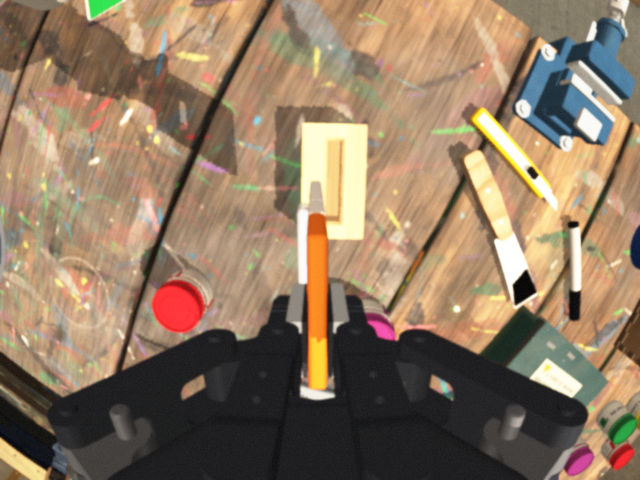

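View pics/side10.png

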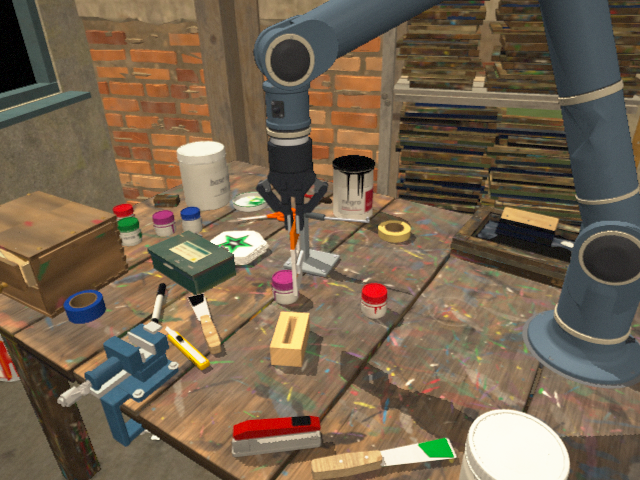

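```bash
python3 - <<'E'
from h import *
s=ld("wrist10");im=s["image"][:,:,::-1];x,y,w,h=280,110,110,145
cv2.imwrite("pics/w10.png",cv2.resize(im[y:y+h,x:x+w],None,fx=4,fy=4,interpolation=cv2.INTER_CUBIC))
x,y,w,h=285,180,70,180
E
```

```text
(no output)
```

View pics/w10.png

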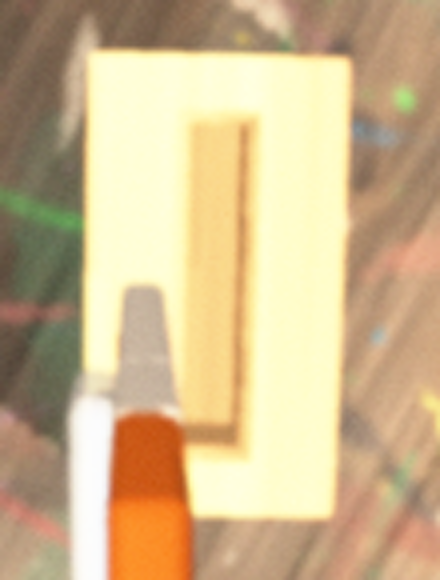

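```bash
python3 - <<'E'
from h import *
from scipy.optimize import least_squares
s=ld("wrist10"); px=lambda v:(np.array(v)+.5)/4-.5+[280,110]
ob=[((.03,.055),(350,56)),((-.03,.055),(88,51)),((.03,-.055),(332,520)),((.010,.042),(259,116)),((-.010,.042),(184,118)),((.010,-.042),(247,459))]
def f(p,full=0):
    r=R.from_euler("z",p[2]);o=np.array([p[0],p[1],.045]); out=np.array([fproj(s,r.apply((*q,0))+o)[0]-px(u) for q,u in ob]); return out if full else out.ravel()
so=least_squares(f,[.573,.156,.16],loss="soft_l1",f_scale=.5); print("holder",so.x.round(4),f(so.x,1).round(1).tolist())
T=np.array([.5640,.1235,.2125]); zt=np.array([.985,.175,-.007]);yt=np.cross(zt,[-.008,.005,-1])
for n,uv,z in [("foot",(124,286),.1335),("foot",(161,286),.1335),("top",(109,499),.2675),("top",(190,497),.2675)]:
    p=fatz(s,px(uv),z); d=p-T; print(n,p.round(4),"toolz",(d@zt).round(4),"tooly",(d@yt).round(4))
E
```

```text
holder [0.5734 0.1547 0.1547] [[-0.4, 1.2], [0.6, 0.5], [-0.6, -0.6], [0.6, -0.9], [-2.1, -2.0], [0.8, 1.2]]
foot [0.553  0.1607 0.1335] toolz -0.0038 tooly 0.0381
foot [0.5594 0.1619 0.1335] toolz 0.0027 tooly 0.0381
top [0.5557 0.1556 0.2675] toolz -0.0029 tooly 0.0334
top [0.5627 0.1571 0.2675] toolz 0.0042 tooly 0.0336
```

```bash
python3 d.py .5739 .1535 .150 .158
```

```text
[0.5643 0.1225 0.2129] z [ 0.985  0.174 -0.006] x [-0.007  0.005 -1.   ] F [-0.33  0.7  -1.3 ] M [-0.01 -0.03  0.03] gap 0.083 t 17.775
[63.  28.5 15.2] [ 0.95 -0.35 -0.34]
```

>>> {"api": "servo_tool", "payload": {
  "rows": [
    [0,14,8,0.5,-0.2,-0.2,0],
    [10,14,7,0.4,-0.1,-0.1,0],
    [22,0,0,0,0,0,0],
    [22,0,0,0,0,0,0],
    [0,0,0,0,0,0,0]
  ]
}}

```text
time_s: 18.4
tool_pos: [0.5735, 0.1501, 0.1587]
tcp_rot: [0.705, -0.055, 0.705, 0.053]
force: [-0.1, 1.2, -1.0]
finger_gap: 0.086
```

```bash
python3 d.py .5739 .1535 .140 .158; python3 snap.py 11 side top wrist;  python3 - <<'E'
from h import *
for n,(x,y,w,h),k in [("side11",(255,235,75,140),4),("top11",(160,170,110,90),6),("wrist11",(270,90,110,140),4)]:
    im=ld(n)["image"][:,:,::-1]
    cv2.imwrite(f"pics/{n}c.png",cv2.resize(im[y:y+h,x:x+w],None,fx=k,fy=k,interpolation=cv2.INTER_CUBIC))
E
```

```text
[0.5735 0.1501 0.1587] z [0.988 0.152 0.001] x [ 0.001 -0.002 -1.   ] F [-0.13  1.16 -1.02] M [-0.    0.04 -0.  ] gap 0.086 t 18.4
[18.7  3.3  0.9] [-0.32  0.04  0.15]
[0.57353429 0.15013375 0.15866142] 18.4 gap 0.08606427035066665 F [-0.12846072  1.15989267 -1.02498935]
```

View pics/side11c.png

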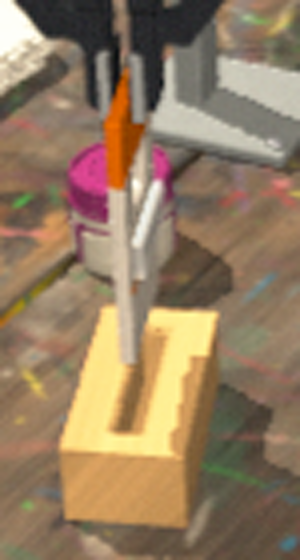

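View pics/top11c.png

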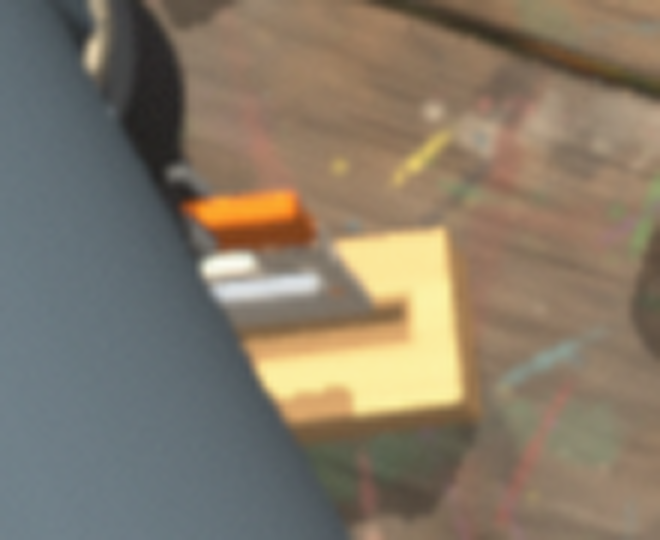

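View pics/wrist11c.png

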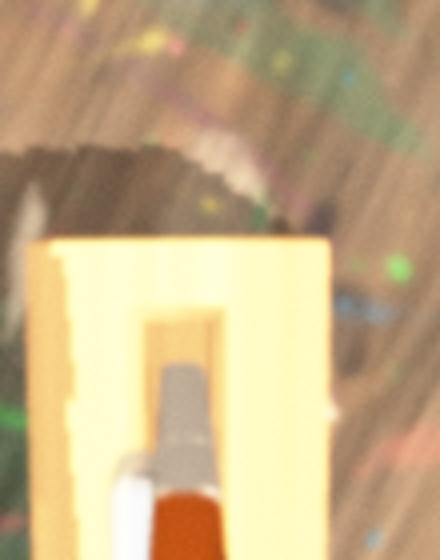

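```bash
python3 - <<'E'
from h import *
s=ld("wrist11");t=ld("top11"); px=lambda v:(np.array(v)+.5)/4-.5+[270,90]; pt=lambda v:(np.array(v)+.5)/6-.5+[160,170]
yw=.155; yt=np.array([-np.sin(yw),np.cos(yw),0]);zt=np.array([np.cos(yw),np.sin(yw),0]);T=np.array([.5735,.1501,0])
def show(n,p): d=p-T; print(n,p.round(4),"z",(d@zt*1e3).round(1),"y",(d@yt*1e3).round(1))
for n,uv,z in [("foot",(163,365),.080),("foot",(202,365),.080),("mouth",(142,311),.045),("mouth",(226,311),.045),("blk",(27,239),.045),("blk",(330,238),.045),("hdr bottom front",(152,560),.174)]: show(n,fatz(s,px(uv),z))
print("top view")
for n,uv,z in [("foot front -y",(372,308),.080),("slot -y far",(408,297),.045),("slot -y near",(410,338),.045),("blk",(447,228),.045),("blk",(470,405),.045),("cardtop back -y",(297,190),.214)]: show(n,atz(t,pt(uv),z))
E
```

```text
foot [0.5658 0.1879 0.08  ] z -1.8 y 38.6
foot [0.5726 0.189  0.08  ] z 5.1 y 38.6
mouth [0.5601 0.1943 0.045 ] z -6.4 y 45.7
mouth [0.5767 0.1968 0.045 ] z 10.4 y 45.7
blk [0.5354 0.2054 0.045 ] z -29.2 y 60.5
blk [0.5948 0.2146 0.045 ] z 31.0 y 60.5
hdr bottom front [0.5676 0.1754 0.174 ] z -2.0 y 25.9
top view
foot front -y [0.577  0.1215 0.08  ] z -1.0 y -28.8
slot -y far [0.5879 0.1171 0.045 ] z 9.2 y -34.8
slot -y near [0.5737 0.1156 0.045 ] z -5.1 y -34.1
blk [0.6124 0.1052 0.045 ] z 31.5 y -50.3
blk [0.5512 0.0941 0.045 ] z -30.7 y -51.9
cardtop back -y [0.5843 0.1153 0.214 ] z 5.3 y -36.0
```

>>> {"api": "servo_tool", "payload": {
  "rows": [
    [0,1.7,-0.4,-0.2,0,-1,0],
    [0,1.7,-0.2,0,0,-1,0],
    [10,0,0,0,0,0,0],
    [8,0,0,0,0,0,0],
    [0,0,0,0,0,0,0]
  ]
}}

```text
time_s: 19.18
tool_pos: [0.5753, 0.1547, 0.1439]
tcp_rot: [0.709, -0.069, 0.701, 0.042]
force: [-0.1, -0.3, -2.2]
finger_gap: 0.083
```

```bash
python3 d.py .574 .1535 .129 .155; python3 snap.py 12 side top wrist;  python3 - <<'E'
from h import *
for n,(x,y,w,h),k in [("side12",(255,235,75,140),4),("top12",(160,170,110,90),6),("wrist12",(270,90,110,140),4)]:
    im=ld(n)["image"][:,:,::-1]
    cv2.imwrite(f"pics/{n}c.png",cv2.resize(im[y:y+h,x:x+w],None,fx=k,fy=k,interpolation=cv2.INTER_CUBIC))
E
```

```text
[0.5753 0.1547 0.1439] z [0.988 0.156 0.009] x [ 0.015 -0.037 -0.999] F [-0.06 -0.29 -2.24] M [ 0.01  0.03 -0.  ] gap 0.083 t 19.175
[14.9 -0.4 -1.6] [0.06 0.52 2.22]
[0.57534419 0.15466923 0.14388859] 19.175 gap 0.08297755413034298 F [-0.06353767 -0.29215185 -2.23831067]
```

View pics/side12c.png

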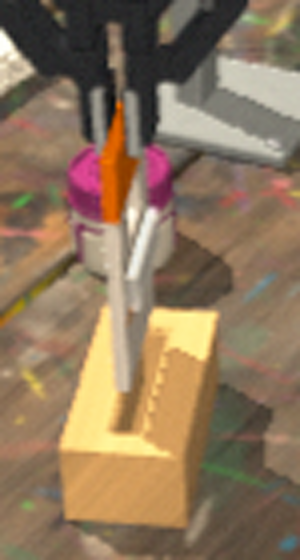

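View pics/top12c.png

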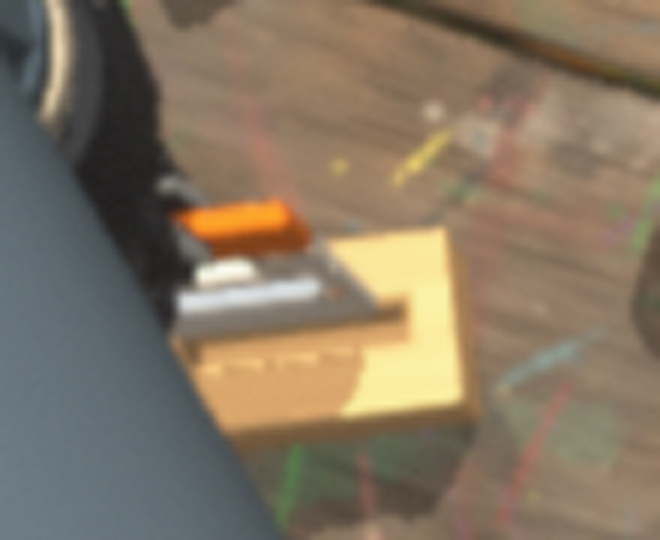

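View pics/wrist12c.png

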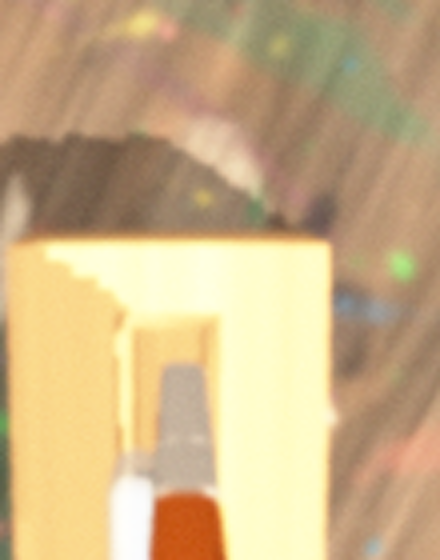

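```bash
python3 - <<'E'
from h import *
s=ld("wrist12");t=ld("top12"); px=lambda v:(np.array(v)+.5)/4-.5+[270,90]; pt=lambda v:(np.array(v)+.5)/6-.5+[160,170]
yw=.155; yt=np.array([-np.sin(yw),np.cos(yw),0]);zt=np.array([np.cos(yw),np.sin(yw),0]);T=np.array([.5753,.1547,0])
def show(n,p): d=p-T; print(n,p.round(4),"z",(d@zt*1e3).round(1),"y",(d@yt*1e3).round(1))
for n,uv,z in [("foot",(164,366),.065),("foot",(202,366),.065),("mouth",(133,315),.045),("mouth",(219,315),.045),("blk",(7,240),.045),("blk",(330,240),.045),("hdr +y bottom",(150,492),.159),("hdr+y bot",(215,492),.159)]: show(n,fatz(s,px(uv),z))
print("top view")
for n,uv,z in [("foot front -y",(378,312),.065),("slot -y far",(408,297),.045),("slot -y near",(410,338),.045),("blk",(447,228),.045),("blk",(470,405),.045),("cardtop back -y",(285,198),.199)]: show(n,atz(t,pt(uv),z))
E
```

```text
foot [0.5674 0.1891 0.065 ] z -2.5 y 35.2
foot [0.574  0.1901 0.065 ] z 4.2 y 35.2
mouth [0.5605 0.1949 0.045 ] z -8.4 y 42.0
mouth [0.5765 0.1974 0.045 ] z 7.7 y 42.0
blk [0.5351 0.2056 0.045 ] z -31.9 y 56.5
blk [0.5947 0.2148 0.045 ] z 28.4 y 56.4
hdr +y bottom [0.5666 0.1882 0.159 ] z -3.5 y 34.4
hdr+y bot [0.5739 0.1893 0.159 ] z 3.9 y 34.4
top view
foot front -y [0.5786 0.1227 0.065 ] z -1.7 y -32.2
slot -y far [0.5879 0.1171 0.045 ] z 6.7 y -39.1
slot -y near [0.5737 0.1156 0.045 ] z -7.6 y -38.4
blk [0.6124 0.1052 0.045 ] z 29.0 y -54.6
blk [0.5512 0.0941 0.045 ] z -33.2 y -56.2
cardtop back -y [0.5854 0.1223 0.199 ] z 5.0 y -33.6
```

>>> {"api": "servo_tool", "payload": {
  "rows": [
    [0,-0.3,-1.6,0,0.5,0,0],
    [6,0.2,0,0,0,0,0],
    [6,0.2,0,0,0,0,0],
    [0,0,0,0,0,0,0]
  ]
}}

```text
time_s: 19.82
tool_pos: [0.5747, 0.154, 0.1323]
tcp_rot: [0.707, -0.068, 0.703, 0.041]
force: [-0.5, 0.7, -1.9]
finger_gap: 0.084
```

```bash
python3 d.py .5735 .1545 .129 .155
```

```text
[0.5747 0.154  0.1323] z [0.988 0.154 0.002] x [ 0.008 -0.038 -0.999] F [-0.49  0.69 -1.95] M [0.11 0.01 0.06] gap 0.084 t 19.825
[ 3.3  0.9 -1.1] [-0.    0.12  2.2 ]
```

>>> {"api": "servo_tool", "payload": {
  "rows": [
    [0,0.2,-1.2,0,0.1,0,0],
    [4,0.2,0,0,0,0,0],
    [4,0.2,0,0,0,0,0],
    [0,0,0,0,0,0,0]
  ]
}}

```text
time_s: 20.32
tool_pos: [0.5734, 0.1542, 0.1238]
tcp_rot: [0.706, -0.068, 0.704, 0.041]
force: [-0.1, 0.4, -1.2]
finger_gap: 0.087
```

```bash
python3 d.py .5735 .1545 .129 .155; python3 snap.py 13 wrist side;  python3 - <<'E'
from h import *
for n,(x,y,w,h),k in [("side13",(265,255,60,110),5),("wrist13",(270,130,110,100),5)]:
    im=ld(n)["image"][:,:,::-1]
    cv2.imwrite(f"pics/{n}c.png",cv2.resize(im[y:y+h,x:x+w],None,fx=k,fy=k,interpolation=cv2.INTER_CUBIC))
E
```

```text
[0.5734 0.1542 0.1238] z [0.988 0.154 0.   ] x [ 0.006 -0.038 -0.999] F [-0.11  0.36 -1.25] M [0.08 0.08 0.02] gap 0.087 t 20.325
[-5.3  0.1  0.2] [0.   0.02 2.2 ]
[0.57339999 0.15416037 0.12375111] 20.325 gap 0.08745421177638998 F [-0.10715254  0.36172199 -1.24936184]
```

View pics/side13c.png

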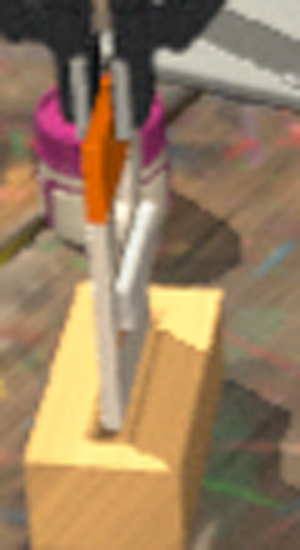

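View pics/wrist13c.png

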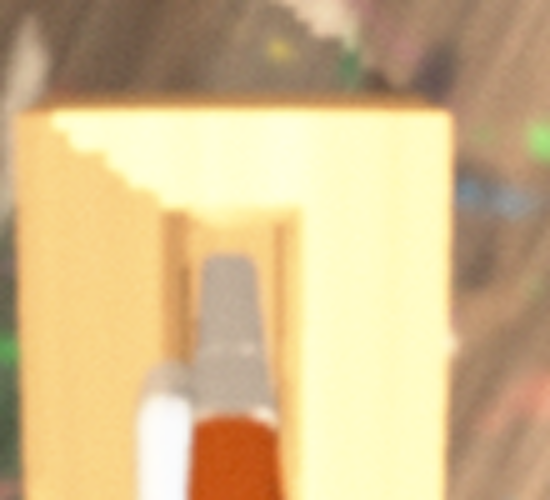

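>>> {"api": "servo_tool", "payload": {
  "rows": [
    [4,0.15,0,0,0,0,0],
    [4,0.15,0,0,0,0,0],
    [0,0,0,0,0,0,0]
  ]
}}

```text
time_s: 20.8
tool_pos: [0.5737, 0.1543, 0.1157]
tcp_rot: [0.706, -0.068, 0.703, 0.041]
force: [-0.2, -0.2, -1.9]
finger_gap: 0.089
```

>>> {"api": "servo_tool", "payload": {
  "rows": [
    [4,0.15,0,0,0,0,0],
    [4,0.15,0,0,0,0,0],
    [0,0,0,0,0,0,0]
  ]
}}

```text
time_s: 21.18
tool_pos: [0.5737, 0.1543, 0.107]
tcp_rot: [0.706, -0.068, 0.703, 0.041]
force: [-0.3, -0.8, -1.1]
finger_gap: 0.09
```

```bash
python3 d.py .5734 .1542 .089 .155
```

```text
[0.5737 0.1543 0.107 ] z [0.988 0.154 0.001] x [ 0.007 -0.038 -0.999] F [-0.27 -0.79 -1.13] M [0.05 0.01 0.03] gap 0.09 t 21.175
[18.   0.6 -0.4] [-0.01  0.07  2.19]
```

>>> {"api": "servo_tool", "payload": {
  "rows": [
    [4,0.15,0,0,0,0,0],
    [4,0.15,0,0,0,0,0],
    [0,0,0,0,0,0,0]
  ]
}}

```text
time_s: 21.55
tool_pos: [0.5738, 0.1543, 0.0984]
tcp_rot: [0.706, -0.068, 0.703, 0.041]
force: [1.0, -0.3, -1.4]
finger_gap: 0.086
```

>>> {"api": "servo_tool", "payload": {
  "rows": [
    [2.5,0.1,0,0,0,0,0],
    [2,0.1,0,0,0,0,0],
    [0,0,0,0,0,0,0]
  ]
}}

```text
time_s: 21.92
tool_pos: [0.5739, 0.1544, 0.0937]
tcp_rot: [0.706, -0.068, 0.703, 0.041]
force: [-0.8, 0.1, -1.5]
finger_gap: 0.084
```

>>> {"api": "servo_tool", "payload": {
  "rows": [
    [1.5,0.05,0,0,0,0,0],
    [0,0,0,0,0,0,0]
  ]
}}

```text
time_s: 22.18
tool_pos: [0.5739, 0.1544, 0.0922]
tcp_rot: [0.706, -0.068, 0.703, 0.041]
force: [-0.3, -1.0, -1.7]
finger_gap: 0.081
```

>>> {"api": "servo_tool", "payload": {
  "rows": [
    [1.2,0.05,0,0,0,0,0],
    [0,0,0,0,0,0,0]
  ]
}}

```text
time_s: 22.42
tool_pos: [0.574, 0.1544, 0.091]
tcp_rot: [0.706, -0.068, 0.703, 0.041]
force: [-0.6, 0.9, -2.1]
finger_gap: 0.084
```

>>> {"api": "servo_tool", "payload": {
  "rows": [
    [1,0.05,0,0,0,0,0],
    [0,0,0,0,0,0,0]
  ]
}}

```text
time_s: 22.68
tool_pos: [0.574, 0.1545, 0.09]
tcp_rot: [0.707, -0.068, 0.703, 0.041]
force: [-0.3, -0.4, -1.1]
finger_gap: 0.084
```

>>> {"api": "servo_tool", "payload": {
  "rows": [
    [1,0.05,0,0,0,0,0],
    [0,0,0,0,0,0,0]
  ]
}}

```text
time_s: 22.92
tool_pos: [0.5745, 0.1549, 0.0897]
tcp_rot: [0.707, -0.068, 0.703, 0.041]
force: [-1.5, 0.3, -1.1]
finger_gap: 0.082
```

>>> {"api": "servo_tool", "payload": {
  "rows": [
    [1,0.05,0,0,0,0,0],
    [0,0,0,0,0,0,0]
  ]
}}

```text
time_s: 23.18
tool_pos: [0.5749, 0.1552, 0.0896]
tcp_rot: [0.707, -0.068, 0.702, 0.041]
force: [0.6, -0.7, -0.2]
finger_gap: 0.085
```

>>> {"api": "servo_tool", "payload": {
  "rows": [
    [1,0.05,0,0,0,0,0],
    [0,0,0,0,0,0,0]
  ]
}}

```text
time_s: 23.42
tool_pos: [0.5752, 0.1554, 0.0896]
tcp_rot: [0.708, -0.068, 0.702, 0.041]
force: [-0.8, 0.4, 0.9]
finger_gap: 0.085
```

>>> {"api": "servo_tool", "payload": {
  "rows": [
    [0,0,0,0,0,0,0.15],
    [0,0,0,0,0,0,0.3],
    [0,0,0,0,0,0,0.5],
    [0,0,0,0,0,0,0.5]
  ]
}}

```text
time_s: 23.92
tool_pos: [0.5752, 0.1552, 0.0886]
tcp_rot: [0.708, -0.068, 0.702, 0.041]
force: [-0.4, -0.1, 0.2]
finger_gap: 0.499
```

```bash
python3 d.py; python3 snap.py 14 side wrist;  python3 - <<'E'
from h import *
for n,(x,y,w,h),k in [("side14",(235,235,110,130),4)]:
    im=ld(n)["image"][:,:,::-1]
    cv2.imwrite(f"pics/{n}c.png",cv2.resize(im[y:y+h,x:x+w],None,fx=k,fy=k,interpolation=cv2.INTER_CUBIC))
E
```

```text
[0.5752 0.1552 0.0886] z [0.988 0.154 0.005] x [ 0.01  -0.037 -0.999] F [-0.38 -0.13  0.21] M [ 0.06  0.02 -0.04] gap 0.499 t 23.925
[0.57521945 0.15520029 0.08861365] 23.925 gap 0.4989719972711169 F [-0.37554242 -0.12853349  0.20889653]
```

View pics/side14c.png

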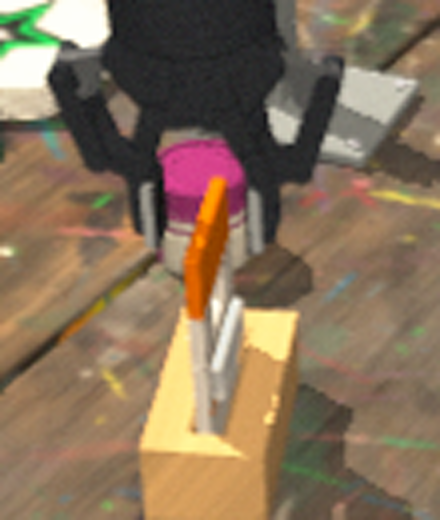

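View pics/wrist14.png

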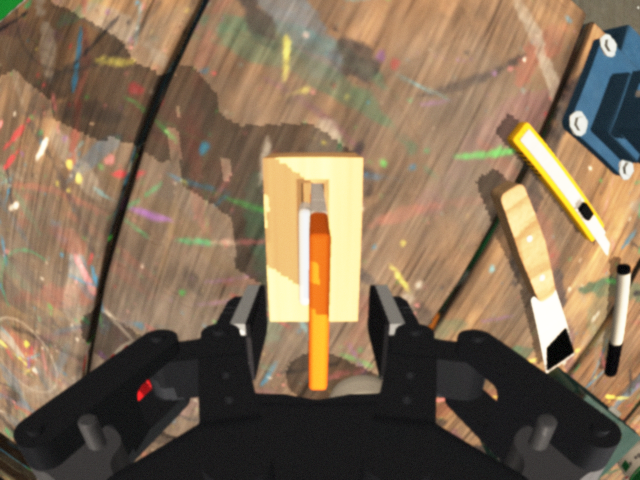

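Card is free and stands in the slot. Retreat straight up.

>>> {"api": "servo_tool", "payload": {
  "rows": [
    [-15,-0.5,0,0,0,0,0.5],
    [-30,-1,0,0,0,0,0.5],
    [-40,-1.5,0,0,0,0,0.5],
    [-50,-2,0,0,0,0,0.5],
    [-20,0,0,0,0,0,0.5]
  ]
}}

```text
time_s: 24.65
tool_pos: [0.5738, 0.1564, 0.2511]
tcp_rot: [0.707, -0.068, 0.702, 0.042]
force: [-0.9, -0.0, -0.5]
finger_gap: 0.501
```

>>> {"api": "servo_tool", "payload": {
  "rows": [
    [-10,-30,-20,0,0,0,0.5],
    [0,-40,-30,0,0,0,0.5],
    [0,-40,-30,0,0,0,0.5],
    [0,-20,-10,0,0,0,0.5],
    [0,0,0,0,0,0,0.5]
  ]
}}

```text
time_s: 25.28
tool_pos: [0.5051, 0.0134, 0.2737]
tcp_rot: [0.712, -0.069, 0.698, 0.043]
force: [0.1, 1.0, 0.0]
finger_gap: 0.501
```

```bash
python3 d.py; python3 snap.py 15 side top wrist;  python3 - <<'E'
from h import *
for n,(x,y,w,h),k in [("side15",(235,225,110,150),4),("top15",(150,150,130,110),5)]:
    im=ld(n)["image"][:,:,::-1]
    cv2.imwrite(f"pics/{n}c.png",cv2.resize(im[y:y+h,x:x+w],None,fx=k,fy=k,interpolation=cv2.INTER_CUBIC))
E
```

```text
[0.5051 0.0134 0.2737] z [0.987 0.159 0.017] x [ 0.022 -0.035 -0.999] F [0.08 1.   0.01] M [ 0.05 -0.02  0.05] gap 0.501 t 25.275
[0.50507832 0.01342204 0.27371632] 25.275 gap 0.5008897876921291 F [0.07986275 1.0049111  0.01317333]
```

View pics/side15c.png

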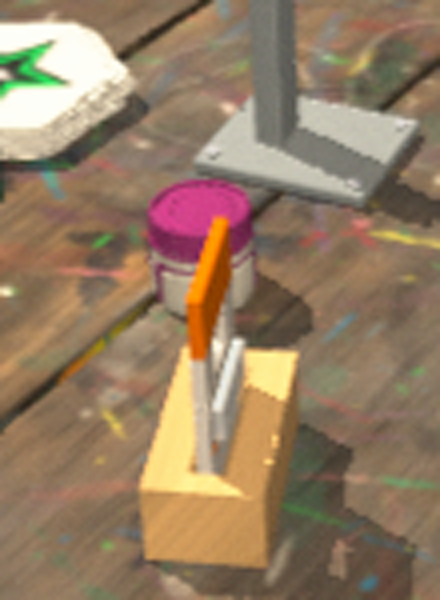

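View pics/top15.png

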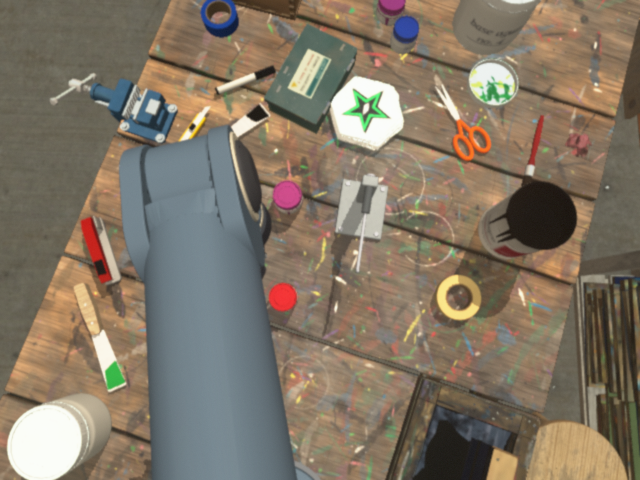

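```bash
python3 - <<'E'
from h import *
s=ld("side15"); r=R.from_euler("z",.155);o=np.array([.5735,.1548,.01])
im=cv2.imread("pics/side15c.png")
for q in [(.004,.035,.134),(-.004,-.035,.134),(.004,.035,.094),(-.004,.035,.094),(-.004,.035,.035),(.004,.035,.035)]:
    u=((proj(s,r.apply(q)+o)[0]-[235,225]+.5)*4-.5); print(q,u.round(0)); cv2.circle(im,tuple(int(v) for v in u),3,(0,255,0),1)
cv2.imwrite("pics/chk.png",im)
E
```

```text
(0.004, 0.035, 0.134) [188. 294.]
(-0.004, -0.035, 0.134) [231. 210.]
(0.004, 0.035, 0.094) [192. 363.]
(-0.004, 0.035, 0.094) [209. 364.]
(-0.004, 0.035, 0.035) [216. 460.]
(0.004, 0.035, 0.035) [199. 459.]
```

View pics/chk.png

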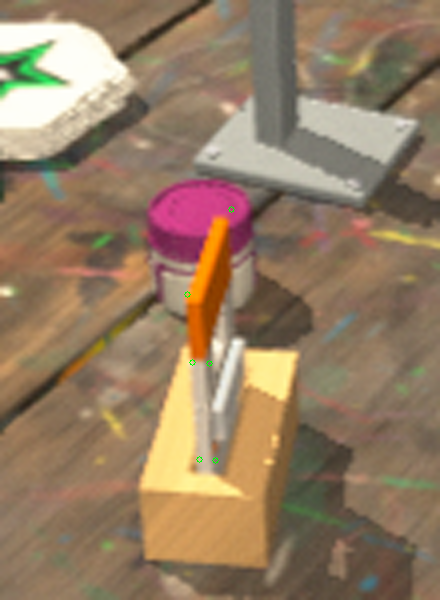

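```bash
python3 - <<'E'
from cell import bot
o=bot.get_obs(); print(o["time_s"],o["joint_velocities"].round(3)); print(bot.job_done())
E
```

```text
25.425 [-0.014  0.011 -0.002  0.002  0.003 -0.003  0.003]
the job is handed in; nothing more can be done
None
```

I took the card off the peg, stood it foot-down in the timber block's slot, released it and handed the job in at 25.4 s. The interface reports no verdict, so what follows is from my own readings and pictures.

**Peg:** I lowered the slot's upper edge onto the wire at two places. This showed the wire bent up by about 0.10 rad. I then slid the card along that slope about 11 mm above the contact line. Nothing in the wrist force showed contact at the tip. The most I saw while feeling for the wire was a net reading of about 4 N (roughly 5 N with the card's weight), read at row ends.

**Slot:** The card had tilted about 2° in the grip, so I straightened it before lowering. It touched the floor at the height I expected, with only a newton or two of added force.

**Final checks:**
- **Card depth:** The last side picture shows the card on the slot floor to within about 3 mm.
- **Alignment:** The card's far top corner sat a few pixels off my model, which could be a twist of about 0.07 rad against the 0.2 rad allowed.
- **Surroundings:** The ink pots and tape roll show no movement in the top picture, and the gripper is clear of everything.

**What disagreed:**
- **First grasp:** The first attempt closed on air without touching anything. The fingers end about 33 mm short of the reported TCP when nearly shut, by two camera views. I lowered by that much and the second grasp held.
- **Bend estimate:** The cameras gave the wire's bend as 0.075 rad. I used the felt 0.10 rad instead.

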